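# Latch the strip clamp

### The job

Close the draw latch of the stack clamp: drop the claw's cross bar into the slot of the keeper on the sliding jaw while the lever is still up, then swing the lever over centre until it lies fully home, so that the claw stays hooked under the keeper's lip and holds the jaw drawn tight. Feel for the slot gently, never jamming the claw on the keeper or ramming the lever onto its stop, let go at the end, and leave the other things on the bench where they are.

Things in the scene. Friction and masses are not known exactly. Their poses are not given: they have to be found in the camera images.
- clamp: stack clamp, fixed to the table: plywood board 232 x 220 x 18 mm with a grey latch block, a pack of pressboard strips on edge and a grey sliding jaw. Origin on the table under the lever hinge; +x points from the latch block over the pack to the jaw with the keeper, z up. The jaw can be drawn up to 30 mm toward -x against springs (18 N to start it, then 0.3 N more per mm)
- lever_hinge (a point): lever's hinge line, parallel to the clamp's y, in the latch block 75 mm above the table
- lever: the steel lever; origin on its hinge line, z outward along the lever to its grip, y along the hinge
- lever_swing (a joint): swing of the lever (rad): 0 upright, negative leaning toward the keeper (down to -0.85), +1.571 flat on the side away from the keeper on its stop post = fully closed. Stays where it is left (friction 0.095 N m). With the claw hooked, closing takes up to about 11 N at the grip, passes dead centre at about 1.5 and is then held shut by the tension
- lever_grip (a point): centre of the lever's black cross grip, 78 mm from the hinge: cylinder 14 mm diameter, 40 mm long along the clamp's y. The lever below it is a flat bar 16 mm wide and 7 mm thick. Closed, the grip's axis is 75 mm above the table and the bar rests on a dark steel stop post standing on the board 57 mm from the hinge
- claw: steel claw: loop of two flat arms, 42 mm wide outside, on a pin in the lever. Origin on the pin, which is 30 mm from the lever hinge, 0.1745 rad off the lever's centre line to the side away from the keeper. x runs along the arms from the pin to the cross bar, y along the bar, z toward the lug. It stays at the angle where it is left (friction 0.065 N m)
- claw_bar (a point): centre of the claw's round cross bar, the part that hooks the keeper: 7 mm diameter, 35 mm long along the clamp's y, 100 mm from the claw's pin
- claw_lug (a point): grasp point on the claw's finger lug, an upright block over the cross bar, 14 mm (along the claw) x 16 mm (along the bar), reaching from 15 to 57 mm above the bar's axis; this point is 40 mm above the bar's axis along the claw's z
- slot_latched (a point): where the middle of the keeper's slot opening WILL be once the jaw is drawn tight, 79.5 mm above the table; fixed to the clamp. At the start the jaw stands off: the slot is anywhere from 4 to 26 mm farther out along the clamp's +x (same y and z). Keeper, going to +x, 26 mm wide in y: hooked lip, slot opening 12 mm long, flat land 22 mm long as high as the lip. Slot 13 mm deep
- bar_seat_latched (a point): where the cross bar's axis ends up once latched: under the lip, 71 mm above the table, 6.5 mm to -x of the slot's middle. The lip is 4 mm thick and overhangs the slot's -x wall by 4 mm, with 9 mm of room below it for the bar. In front of the lip, toward the latch block, the bar finds nothing to hold
- strip_a_mid (a point): centre of a loose pressboard strip 150 x 12 x 6 mm lying on the clamp's board, bystander
- weight: small turned steel weight, 40 mm diameter, 36 mm high, standing on the clamp's board, origin under its centre, bystander
- strip_b: loose pressboard strip 150 x 12 x 6 mm on the table, origin under its centre, bystander
- tape_measure: grey round tape measure, 64 mm diameter, 32 mm high, origin under its centre, bystander
- pliers: pliers lying flat, about 160 mm long, origin near the joint, bystander
- bottle: drinking bottle 66 mm diameter, 190 mm high, origin under its centre, bystander
- tape_roll: roll of paper tape lying flat, 90 mm diameter, 24 mm high, origin under its centre, bystander

How it is judged:
On the way:
1. the claw's bar is down in the keeper's slot (bar axis below the lip, 66 to 77 mm above the table) with the lever still up (z of claw_bar in the frame of clamp between 0.066 and 0.077 m and x of claw_bar in the frame of clamp above 0.073 m and value of joint lever_swing below 0.6 rad), for 0.2 s.
At the end, for the whole second after the job is handed in: the lever lies flat and still (joint above 1.52 rad), the claw's bar is under the keeper's lip (66 to 77 mm above the table) and pulls on the keeper with more than 8 N (value of joint lever_swing above 1.52 rad and velocity of joint lever_swing between -0.1 and 0.1 rad/s and contact force between claw and clamp above 8 N and z of claw_bar in the frame of clamp between 0.066 and 0.077 m); the robot touches nothing.
It fails at once if the claw is jammed against the keeper with more than 45 N (contact force between claw and clamp above 45 N).
It fails at once if the lever is rammed onto its stop post with more than 30 N (contact force between lever_c1 and clamp_c0 above 30 N).
It fails at once if a bystander is moved more than 30 mm (distance of any of weight, strip_a_mid, strip_b, tape_measure, pliers, bottle, tape_roll from where it was at the start of the episode above 0.03 m).
It also fails if it takes over 72 s, if anything falls off the work surface, if the arm or the gripper's body presses on something with over 40 N, if the wrist force passes 120 N, or if a joint passes its speed limit or range.

### The arm

A 7-joint arm with a two-finger parallel gripper is mounted at the origin on the work surface. World frame = base frame: x ahead of the robot, y to its left, z up, the work surface at z = 0. Lengths are in m, angles in rad, forces in N, time in s.
With the tool pointing down it reaches from about 0.425 to 0.875 m from the base axis. Payload 4.7 kg.
Tool frame: the origin (TCP) lies midway between the tips of the shut fingers; the grasp point (between the pads) lies 19 mm behind it; z points along the fingers, y is the direction in which the jaws open and shut (so a half turn about z gives the same grasp; the last joint's range is limited). The gripper opens to 87 mm and grips with 3 to 60 N. Pads are 19 mm wide; open, the fingers measure 117 mm over their backs; the gripper's body (75 mm by 190 mm) begins 51 mm behind the grasp point.
Start: joints at [-1.281, 0.321, -0.07, 1.45, 0.023, 1.371, -0.057], TCP at [0.177, 0.625, 0.19] pointing down, gripper open.
Joint ranges: [-2.86, 2.86], [-0.3, 2.09], [-1.38, 1.24], [0.06, 2.45], [-1.56, 4.7], [0.09, 2.05], [-2.69, 2.69]. Speed limits (rad/s): [2.57, 2.57, 3.14, 3.14, 3.14, 3.14, 3.14].

### API

Orientations are given as a rotation vector (axis times angle).
In Python, from bench import * gives the robot as it stands. The module is installed in compiled form; this text tells all that it offers.
- The arm moves only by the tool play_rows, never from a script. Its argument "series" is one flat list of numbers, 7 for each row, row after row: the opening in per cent of the stroke, from 0 (shut) to 100 (fully open), then the shift along the tool's x, y, z in m, then the turn, a rotation vector about the tool's x, y, z in degrees. In form: [fingers, tx, ty, tz, rx, ry, rz, fingers, tx, ty, tz, rx, ry, rz, ...]. A call has 1 to 10 rows; each row is the pose to reach, as a shift and turn from the pose commanded when the call began, along the tool's axes at that moment; what a row does not reach only later rows make up. A row lasts 1/12 s, in which the tool goes at most 41.7 mm and 7.16 degrees, less where a joint would pass 70% of its speed; a pose out of reach is approached as far as the arm can. A call with a gripper value outside its range is refused whole. The fingers move at their own pace and stop on an object; "force" is the grip in N (left out, the last holds). Time passes only in rows, so rows that repeat a pose let the fingers close. It gives the time, the measured TCP pose, the force and the opening at its end, in the units of the state.
- get_state(): the state, without advancing time (a new reading comes with each control period).
- get_image(name): name is "scene" or "top" or "wrist"; returns a dict with "frame" (480x640x3 uint8, red, green, blue), "fx", "fy", "cx", "cy" (pixels), "D" ([k1, k2, p1, p2, k3] as OpenCV has them; the pictures are not rectified), "R" (3x3) and "t" (3): a world point X has camera coordinates R X + t. Camera axes: x right, y down, z forward; pixel columns grow to the right and rows downward; lengths in m; the calibration is good to about 2 mm. A picture is of the moment at which its call begins. There is no depth.
- close_job(): hands the job in, once; it reports no verdict.
The state is a dict: "time": time; "joint_positions": joint angles; "qd": joint speeds; "joint_torque": joint torques, N m; "position": TCP position; "tool_rot": TCP orientation; "ft_force": force on the tool from outside, world axes, zero at the start; "torque": the same for the moment, N m; "grip_width": opening from 0.0 (shut) to 1.0 (fully open).
Only numpy, scipy, OpenCV 4.12 (cv2) and the standard library are available. Lean on these libraries where they do the work, as an engineer would, in place of code of your own. Each camera call takes 0.05 s, during which the arm holds its last target.

## Working session

There is one attempt and no reset: what is moved stays moved. The work goes in short steps, Python scripts to look and compute and a tool call to move; the robot and the scene stay as the last step left them, time stands still between calls to the robot, and variables do not carry over. Pictures are saved under pics/ and viewed, and the job is handed in when it is done.

Besides the shell and the picture viewer there is one more tool, called as name(argument=value, ...) on one line, values as JSON. play_rows: Moves the arm, as the interface text tells. Its arguments: {"type":"object","properties":{"series":{"type":"array"},"force":{"type":"number"}},"required":["series"]}

```bash
mkdir -p pics; cat > h.py <<'E'
from bench import *
import numpy as np, cv2, pickle
from scipy.spatial.transform import Rotation as Ro
def snap(n,f):
    im=get_image(n); cv2.imwrite(f'pics/{f}.png',im['frame'][:,:,::-1]); pickle.dump(im,open(f'pics/{f}.pkl','wb')); return im
def K(im): return np.array([[im['fx'],0,im['cx']],[0,im['fy'],im['cy']],[0,0,1.]])
def ray(im,uv):
    p=cv2.undistortPoints(np.array([[uv]],float),K(im),np.array(im['D'],float))[0,0]
    R=np.array(im['R']);t=np.array(im['t']); d=R.T@np.array([p[0],p[1],1]); return -R.T@t,d/np.linalg.norm(d)
def atz(im,uv,z):
    o,d=ray(im,uv); return o+d*(z-o[2])/d[2]
def tri(*prs):
    A=np.zeros((3,3));b=np.zeros(3)
    for im,uv in prs:
        o,d=ray(im,uv);P=np.eye(3)-np.outer(d,d);A+=P;b+=P@o
    x=np.linalg.solve(A,b); return x,[np.linalg.norm((np.eye(3)-np.outer(ray(i,u)[1],ray(i,u)[1]))@(x-ray(i,u)[0])) for i,u in prs]
def proj(im,X):
    return cv2.projectPoints(np.array(X,float).reshape(-1,1,3),cv2.Rodrigues(np.array(im['R'],float))[0],np.array(im['t'],float),K(im),np.array(im['D'],float))[0][:,0]
def ld(f): return pickle.load(open(f'pics/{f}.pkl','rb'))
def crop(f,x0,y0,w,h,s,o):
    c=cv2.imread(f'pics/{f}.png')[y0:y0+h,x0:x0+w]; cv2.imwrite(f'pics/{o}.png',cv2.resize(c,None,fx=s,fy=s,interpolation=cv2.INTER_CUBIC))
E
python3 - <<'E'
from h import *
for n in ['scene','top','wrist']:
    im=snap(n,n+'0'); print(n,-np.array(im['R']).T@im['t'],np.array(im['R'])[2],im['fx'])
print(get_state())
E
```

```text
scene [1.22350974 0.19717352 1.24137201] [-0.51062551 -0.15617777 -0.84549991] 622.8743828474469
top [0.45491915 0.0083411  1.28938219] [ 0.06245672 -0.02258654 -0.99779207] 561.7546220201874
wrist [0.11351258 0.64375138 0.38448669] [ 0.23312134 -0.06837989 -0.97004053] 353.58095831333685
{'time': 0.15, 'joint_positions': array([-1.28086978,  0.32166341, -0.07009484,  1.45141956,  0.02258849,
        1.37082305, -0.0568968 ]), 'qd': array([ 0.00018383, -0.00346367, -0.00075264, -0.00402461, -0.00027295,
       -0.00021965, -0.00147675]), 'joint_torque': array([-1.52999487e-04, -4.91794467e+01, -4.04740786e-01, -3.12875783e+01,
       -6.39312691e-02,  4.04552976e-02,  1.29528548e-04]), 'position': array([0.17692705, 0.624949  , 0.1894935 ]), 'tool_rot': array([-4.31821289e-01, -3.11163547e+00,  2.38838847e-03]), 'ft_force': array([ 0.44555505, -0.07494897, -0.13747134]), 'torque': array([0.01515146, 0.00348375, 0.0576903 ]), 'grip_width': 1.001438013600256}
```

View pics/scene0.png

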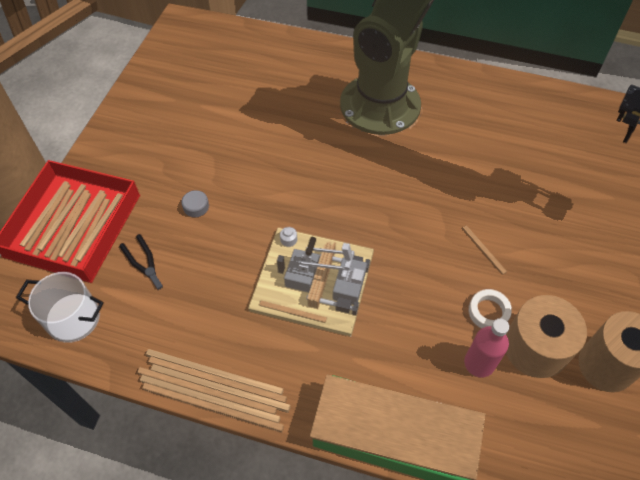

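View pics/top0.png

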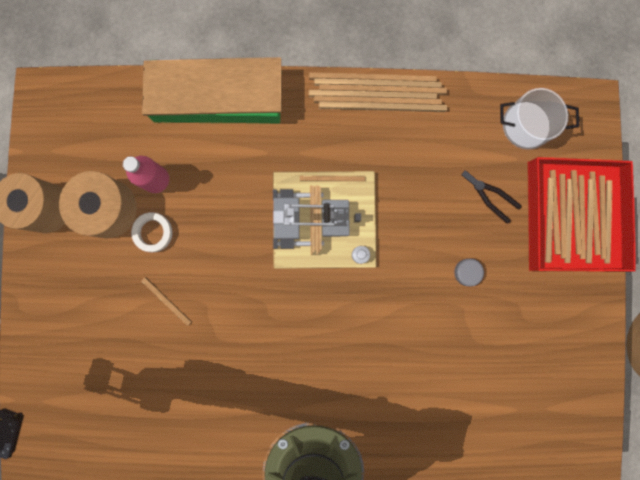

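View pics/wrist0.png

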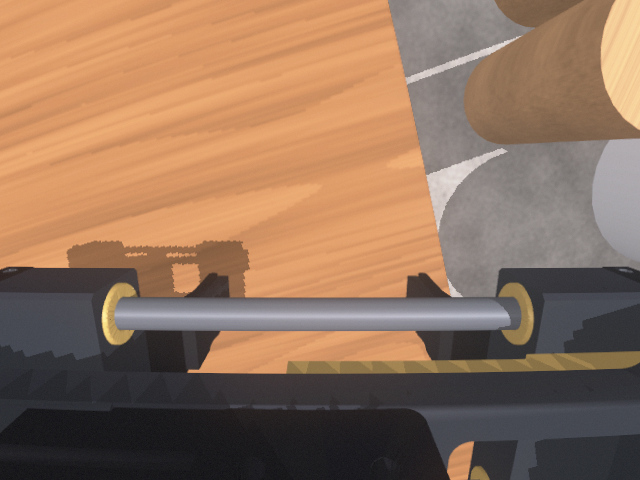

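```bash
python3 - <<'E'
from h import *
crop('top0',263,162,125,115,6.4,'topc0'); crop('scene0',240,220,145,120,5.5,'scenec0')
E
```

```text
(no output)
```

View pics/topc0.png

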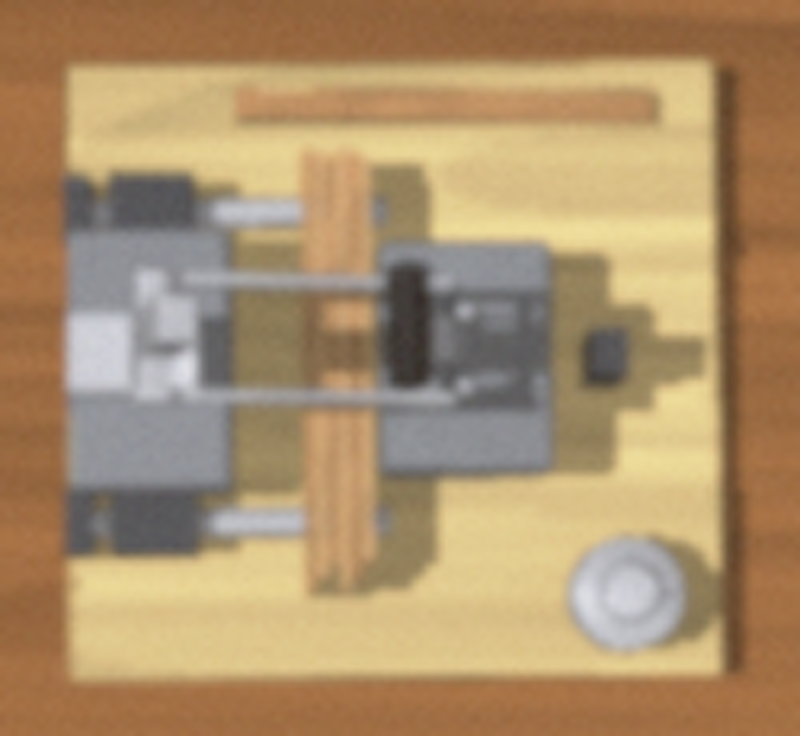

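View pics/scenec0.png

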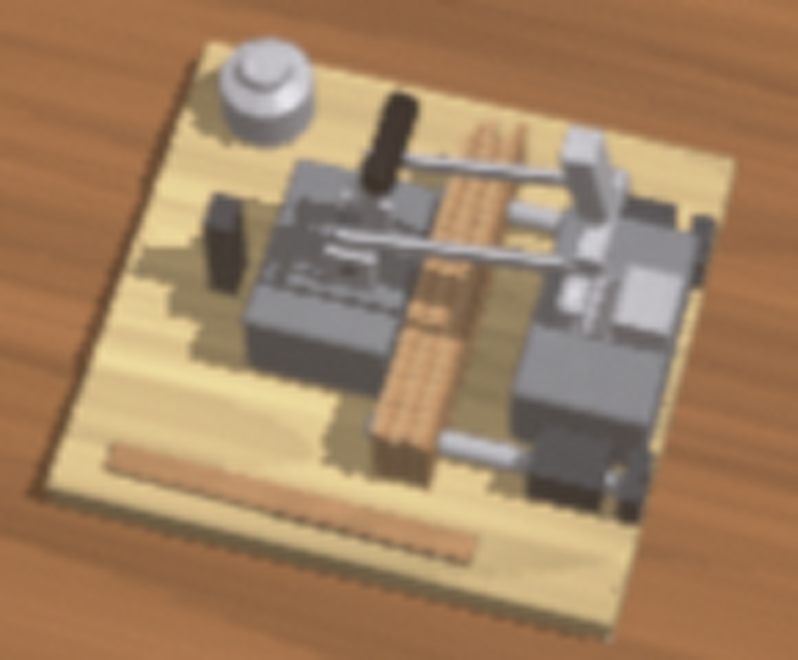

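```bash
python3 - <<'E'
from h import *
im=ld('top0'); w=ld('wrist0'); s=get_state()
C=[(66,62),(715,58),(725,675),(70,682)]
P=np.array([atz(im,(263+a/6.4,162+b/6.4),0.018) for a,b in C]);print(P.round(4))
for i in range(4): print(np.linalg.norm(P[i]-P[(i+1)%4]), np.degrees(np.arctan2(*(P[(i+1)%4]-P[i])[[1,0]])))
im2=ld('scene0'); C=[(735,158),(210,45),(45,492),(610,635)]
print(np.array([atz(im2,(240+a/5.5,220+b/5.5),0.018) for a,b in C]).round(4))
R=Ro.from_rotvec(s['tool_rot']).as_matrix();print(R.round(3))
print('tcp in wrist',proj(w,s['position']),proj(w,s['position']+R@[0,0,0.1]),proj(w,s['position']+R@[0,0.03,0.]))
print((R.T@np.array(w['R']).T).round(3), R.T@(-np.array(w['R']).T@w['t']-s['position']))
E
```

```text
[[ 0.6866  0.1001  0.018 ]
 [ 0.6924 -0.1324  0.018 ]
 [ 0.4713 -0.1377  0.018 ]
 [ 0.4655  0.0941  0.018 ]]
0.23250219694986157 -88.58256352392331
0.2210888215767044 -178.62507635114363
0.23180695922755667 91.44041610900862
0.22118236949294617 1.5550431704290075
[[ 0.4718  0.0965  0.018 ]
 [ 0.4801 -0.1326  0.018 ]
 [ 0.6993 -0.1277  0.018 ]
 [ 0.695   0.1024  0.018 ]]
[[-0.962  0.272 -0.   ]
 [ 0.272  0.962 -0.001]
 [-0.    -0.002 -1.   ]]
tcp in wrist [[316.84754399 272.85564541]] [[317.1066352  235.16918474]] [[368.47370366 272.78662662]]
[[-0.001 -0.97  -0.243]
 [ 1.    -0.001 -0.001]
 [ 0.001 -0.243  0.97 ]] [ 0.06612358  0.00052622 -0.19499914]
```

```bash
cat >> h.py <<'E'
def go(p,az=None,Rt=None):
    "print tool-frame shift and rotvec(deg) to reach TCP p with tool x at azimuth az deg, tool down"
    s=get_state();R=Ro.from_rotvec(s['tool_rot']).as_matrix()
    if Rt is None:
        a=np.radians(az);x=np.array([np.cos(a),np.sin(a),0]);z=np.array([0,0,-1.]);Rt=np.column_stack([x,np.cross(z,x),z])
    d=R.T@(np.array(p)-s['position']); r=np.degrees(Ro.from_matrix(R.T@Rt).as_rotvec())
    print('shift',d.round(4),'rot',r.round(2),'rows',np.linalg.norm(d)/.0417,np.linalg.norm(r)/7.16)
E
python3 - <<'E'
from h import *
go([0.32,0.4,0.33],130);go([0.575,-0.05,0.27],91.4)
E
```

```text
shift [-0.1989 -0.1777 -0.1402] rot [-8.00e-02  3.00e-02  3.42e+01] rows 7.2267051786904855 4.776318395585904
shift [-0.5668 -0.5412 -0.0796] rot [-7.00e-02  6.00e-02  7.28e+01] rows 18.890117928014686 10.167371016033805
```

play_rows(series=[50,-0.02,-0.02,-0.035,0,0,4,50,-0.04,-0.035,-0.07,0,0,8,50,-0.065,-0.06,-0.1,0,0,13,50,-0.092,-0.085,-0.12,0,0,18,50,-0.12,-0.108,-0.13,0,0,23,50,-0.147,-0.133,-0.14,0,0,28,50,-0.173,-0.155,-0.14,0,0,32,50,-0.2,-0.18,-0.14,0,0,34])

```text
time: 0.82
position: [0.3215, 0.3964, 0.3313]
tool_rot: [1.328, 2.847, 0.003]
ft_force: [0.5, 0.3, -0.5]
grip_width: 0.526
```

```bash
python3 - <<'E'
from h import *
print(get_state()['position'])
go([0.575,-0.05,0.27],91.4)
E
```

```text
[0.32154487 0.39639271 0.33128032]
shift [-0.5049 -0.0929  0.0607] rot [ 0.09 -0.08 38.6 ] rows 12.397437499955366 5.390691623208347
```

play_rows(series=[50,-0.04,-0.007,0,0,0,4,50,-0.08,-0.015,0,0,0,9,50,-0.12,-0.022,0.0,0,0,13,50,-0.16,-0.03,0.0,0,0,17,50,-0.2,-0.037,0.0,0,0,21,50,-0.24,-0.044,0.01,0,0,25,50,-0.28,-0.052,0.02,0,0,29,50,-0.32,-0.06,0.03,0,0,33,50,-0.36,-0.067,0.04,0,0,37,50,-0.4,-0.074,0.05,0,0,38.6])

```text
time: 1.65
position: [0.522, 0.0436, 0.2803]
tool_rot: [-2.194, -2.249, -0.001]
ft_force: [0.3, 0.4, -0.0]
grip_width: 0.501
```

```bash
python3 - <<'E'
from h import *
print(get_state()['position'])
go([0.575,-0.05,0.27],91.4)
E
```

```text
[0.52198517 0.04355526 0.280297  ]
shift [-0.0949  0.0507  0.0103] rot [ 0.03 -0.04  0.03] rows 2.590503832491589 0.007923619798438409
```

play_rows(series=[50,-0.035,0.02,0.005,0,0,0,50,-0.07,0.04,0.01,0,0,0,50,-0.095,0.05,0.01,0,0,0,50,-0.095,0.05,0.01,0,0,0])

```text
time: 1.98
position: [0.5747, -0.0561, 0.2699]
tool_rot: [2.199, 2.239, -0.006]
ft_force: [-0.8, 0.1, -0.1]
grip_width: 0.496
```

```bash
python3 - <<'E'
from h import *
snap('wrist','w1')
crop('w1',100,0,440,330,1.8,'w1c')
E
```

```text
(no output)
```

View pics/w1c.png

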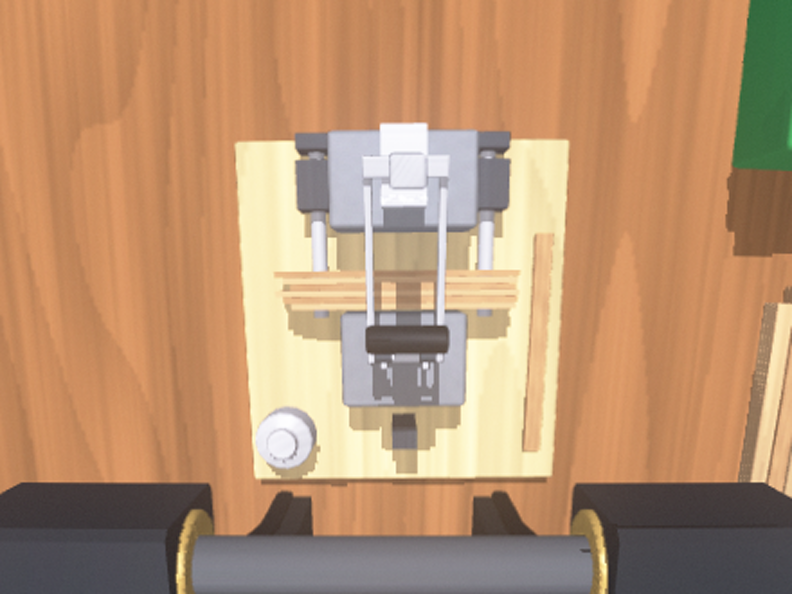

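play_rows(series=[50,-0.035,0.0,0.03,0,0,0,50,-0.065,0.0,0.06,0,0,0,50,-0.065,0.0,0.075,0,0,0,50,-0.065,0.0,0.075,0,0,0])

```text
time: 2.37
position: [0.5726, -0.1137, 0.1914]
tool_rot: [-2.189, -2.245, 0.008]
ft_force: [-0.1, 1.1, -0.2]
grip_width: 0.501
```

```bash
python3 - <<'E'
from h import *
print(get_state()['position'])
snap('wrist','w2')
crop('w2',160,0,330,250,2.4,'w2c')
crop('w1',200,50,180,220,2.7,'w1d')
E
```

```text
[ 0.57262629 -0.11374131  0.19143852]
```

View pics/w2c.png

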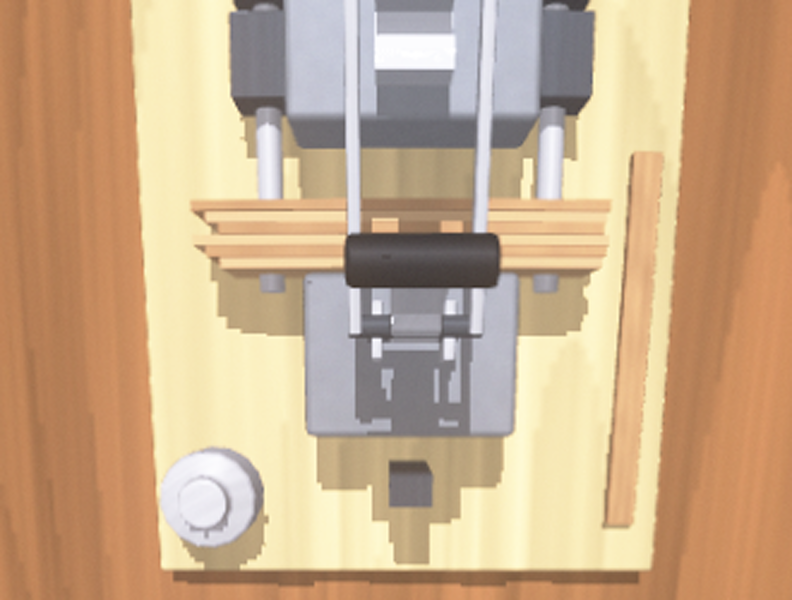

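View pics/w1d.png

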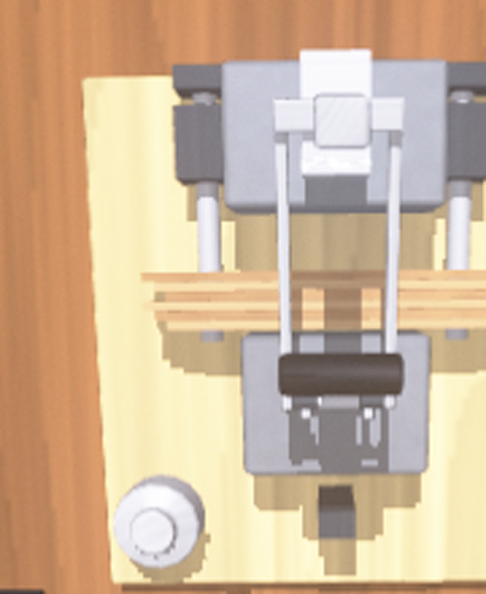

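```bash
python3 - <<'E'
from h import *
a=ld('w1');b=ld('w2')
A=lambda u,v:(200+u/2.7,50+v/2.7); A2=lambda u,v:(100+u/1.8,v/1.8); B=lambda u,v:(160+u/2.4,v/2.4)
C=np.array([atz(a,A2(*p),.018) for p in [(236,141),(568,140),(551,478),(256,478)]]);print(C.round(4))
print(np.array([atz(b,B(*p),.018) for p in [(162,570),(652,570)]]).round(4))
print('grip',tri((a,A(341,374)),(b,B(423,260))))
print('gripL',tri((a,A(279,374)),(b,B(346,260))),'gripR',tri((a,A(404,374)),(b,B(500,260))))
print('weight',tri((a,A(152,530)),(b,B(203,502))))
print('keeper front top',tri((a,A(337,150)),(b,B(415,35))),tri((a,A(337,172)),(b,B(415,70))))
print('land far',atz(a,A(337,50),.0795),'lip?',[atz(a,A(337,v),.0795) for v in (97,150,172)],[atz(b,B(415,v),.0795) for v in (12,35,70)])
E
```

```text
[[ 0.47    0.0968  0.018 ]
 [ 0.6874  0.1011  0.018 ]
 [ 0.6934 -0.1307  0.018 ]
 [ 0.4757 -0.1344  0.018 ]]
[[ 0.4749 -0.135   0.018 ]
 [ 0.6941 -0.1293  0.018 ]]
grip (array([ 0.58164699, -0.01814615,  0.15365181]), [np.float64(5.459861135724387e-05), np.float64(5.459861135718985e-05)])
gripL (array([ 0.56158114, -0.01853803,  0.15299222]), [np.float64(8.086464743308236e-05), np.float64(8.08646474330462e-05)]) gripR (array([ 0.6017899, -0.0177064,  0.1541937]), [np.float64(0.00015056779541595762), np.float64(0.0001505677954158029)])
weight (array([ 0.50099025, -0.0988913 ,  0.05048861]), [np.float64(0.0001079065391521996), np.float64(0.00010790653915215666)])
keeper front top (array([0.57968104, 0.05889414, 0.08696639]), [np.float64(0.0002496472685640066), np.float64(0.00024964726856378994)]) (array([0.58016718, 0.05225265, 0.07533468]), [np.float64(0.00012566589525701106), np.float64(0.000125665895257037)])
land far [0.57930751 0.09544954 0.0795    ] lip? [array([0.57965374, 0.07886192, 0.0795    ]), array([0.58005346, 0.05982471, 0.0795    ]), array([0.58022243, 0.05181229, 0.0795    ])] [array([0.57938527, 0.06846723, 0.0795    ]), array([0.57960368, 0.06154541, 0.0795    ]), array([0.5799409 , 0.05092472, 0.0795    ])]
```

```bash
python3 - <<'E'
from h import *
crop('w2',270,90,120,140,5,'w2d')
crop('w1',290,170,70,90,8,'w1e')
crop('w1',290,60,70,70,9,'w1f')
E
```

```text
(no output)
```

View pics/w2d.png

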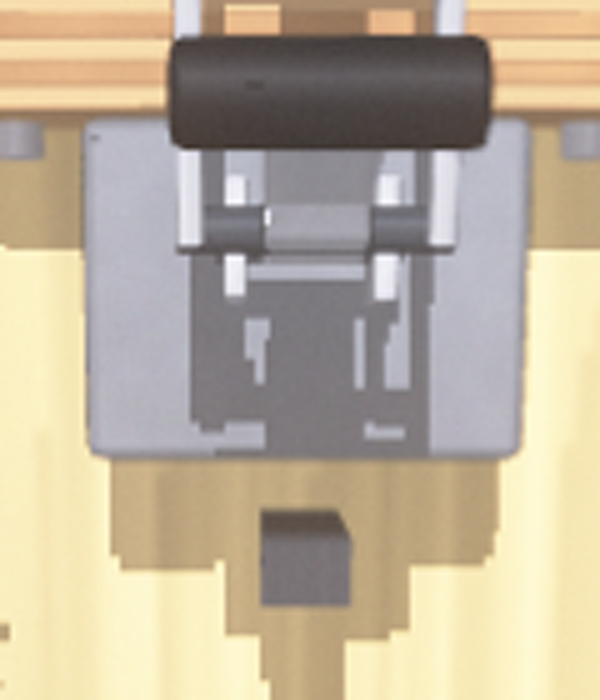

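View pics/w1e.png

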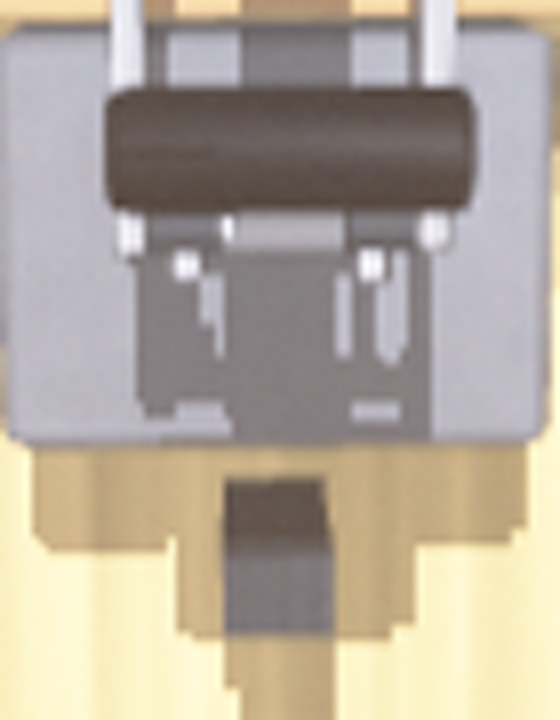

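View pics/w1f.png

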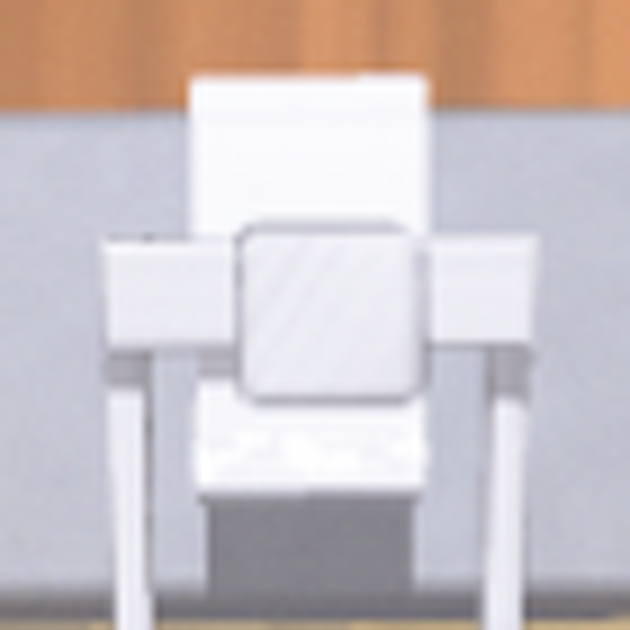

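```bash
cat >> h.py <<'E'
AZ=np.radians(91.4); CX=np.array([np.cos(AZ),np.sin(AZ),0]); CY=np.array([-np.sin(AZ),np.cos(AZ),0])
E
python3 - <<'E'
from h import *
a=ld('w1');b=ld('w2')
A=lambda u,v:(290+u/8,170+v/8); B=lambda u,v:(270+u/5,90+v/5); F=lambda u,v:(290+u/9,60+v/9)
print('post',tri((a,A(279,589)),(b,B(306,575))),'postfar edges',tri((a,A(279,633)),(b,B(306,605))),tri((a,A(279,545)),(b,B(306,545))))
print('pinbot',tri((a,A(285,250)),(b,B(318,250))))
print('grip',tri((a,A(290,150)),(b,B(331,92))))
for z in (.12,.13,.14,.15): print('lugtop',z,atz(a,F(332,312),z), )
for z in (.07,.08,.09,.1,.11): print('cross',z,atz(a,F(325,238),z)[1],atz(a,F(325,347),z)[1] )
E
```

```text
post (array([ 0.58369996, -0.09129356,  0.0617731 ]), [np.float64(1.1894167887346064e-05), np.float64(1.1894167887290084e-05)]) postfar edges (array([ 0.58358268, -0.09543229,  0.07119309]), [np.float64(3.912023098384746e-05), np.float64(3.912023098370123e-05)]) (array([ 0.58380535, -0.08685693,  0.05251486]), [np.float64(1.2848870623398173e-05), np.float64(1.2848870623625178e-05)])
pinbot (array([ 0.58234195, -0.03535888,  0.10750098]), [np.float64(2.9443841056160774e-05), np.float64(2.94438410561677e-05)])
grip (array([ 0.58159058, -0.01827787,  0.15438246]), [np.float64(5.2521178275612765e-05), np.float64(5.2521178275492466e-05)])
lugtop 0.12 [0.58108549 0.06426337 0.12      ]
lugtop 0.13 [0.58087168 0.06273158 0.13      ]
lugtop 0.14 [0.58065787 0.06119979 0.14      ]
lugtop 0.15 [0.58044406 0.059668   0.15      ]
cross 0.07 0.08003724653909355 0.06804044957141579
cross 0.08 0.0782998313409733 0.06660702557453418
cross 0.09 0.07656241614285307 0.06517360157765258
cross 0.1 0.07482500094473282 0.06374017758077097
cross 0.11 0.07308758574661257 0.062306753583889374
```

```bash
python3 - <<'E'
from h import *
go([0.58,0.025,0.255],91.4)
E
```

```text
shift [ 0.1367  0.0092 -0.061 ] rot [-0.24 -0.09  0.2 ] rows 3.5956338777250196 0.045360377640353874
```

play_rows(series=[50,0.01,0.0,-0.04,0,0,0,50,0.04,0.005,-0.062,0,0,0,50,0.08,0.009,-0.062,0,0,0,50,0.12,0.009,-0.062,0,0,0,50,0.137,0.009,-0.062,0,0,0,50,0.137,0.009,-0.062,0,0,0])

```text
time: 2.92
position: [0.5814, 0.0346, 0.2594]
tool_rot: [-2.173, -2.266, -0.008]
ft_force: [0.1, 0.7, 0.5]
grip_width: 0.497
```

```bash
python3 - <<'E'
from h import *
print(get_state()['position'])
snap('wrist','w3')
crop('w3',230,90,200,180,4,'w3c')
E
```

```text
[0.58140284 0.03464845 0.25943846]
```

View pics/w3c.png

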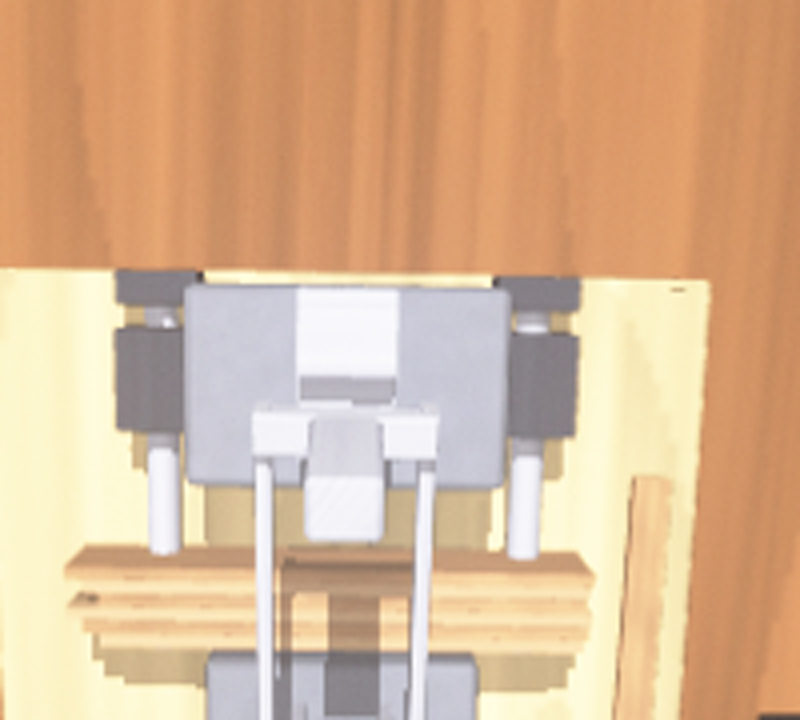

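```bash
python3 - <<'E'
from h import *
a=ld('w1');c=ld('w3')
F=lambda u,v:(290+u/9,60+v/9); G=lambda u,v:(230+u/4,90+v/4)
h=np.array([0.582,-0.033,0])
def rep(n,r):
    d=r[0]-h; print(n,r[0].round(4),'clamp',(d@CX).round(4),(d@CY).round(4),np.round(r[1][0],4))
rep('lugtop',tri((a,F(332,312)),(c,G(345,508))))
rep('lug near edge',tri((a,F(332,400)),(c,G(345,540))))
rep('lug far',tri((a,F(332,225)),(c,G(345,475))))
rep('crossL far',tri((a,F(105,240)),(c,G(253,412))))
rep('crossR far',tri((a,F(538,240)),(c,G(438,412))))
rep('crossL near',tri((a,F(105,347)),(c,G(253,458))))
rep('crossR near',tri((a,F(533,347)),(c,G(436,460))))
rep('landfar',tri((a,F(310,75)),(c,G(347,287))))
for v in (285,376,402): print(v,(atz(c,G(347,v),.0795)-h)@CX)
for v in (75,): print('w1',v,(atz(a,F(310,v),.0795)-h)@CX)
E
```

```text
lugtop [0.5797 0.0548 0.1818] clamp 0.0878 0.0001 0.0
lug near edge [0.58   0.0481 0.1798] clamp 0.0811 0.0 0.0
lug far [0.5795 0.0614 0.183 ] clamp 0.0945 0.0002 0.0001
crossL far [0.5585 0.0681 0.1358] clamp 0.1016 0.021 0.0001
crossR far [0.6005 0.0694 0.1323] clamp 0.102 -0.021 0.0003
crossL near [0.5588 0.058  0.1377] clamp 0.0915 0.0209 0.0
crossR near [0.6002 0.059  0.136 ] clamp 0.0915 -0.0205 0.0001
landfar [0.5787 0.0957 0.0793] clamp 0.1287 0.0002 0.0003
285 0.12924784150332327
376 0.10586674658196633
402 0.09906985362847992
w1 75 0.128654705997528
```

```bash
cat >> h.py <<'E'
from scipy.optimize import brentq
H=np.array([0.582,-0.033,0.])
def pin(th): return np.array([-.03*np.sin(th+.1745),.075+.03*np.cos(th+.1745)])
def solve(bx,bz):
    f=lambda t:np.linalg.norm(np.array([bx,bz])-pin(t))-.1
    th=brentq(f,-0.85,0.9); d=np.array([bx,bz])-pin(th); return th,np.arctan2(d[1],d[0])
def lugpose(bx,bz,al,up=.021,tilt=None):
    zc=np.array([-np.sin(al),np.cos(al)]); c=np.array([bx,bz])+up*zc
    t=al if tilt is None else tilt
    xw=np.cos(t)*CX+np.sin(t)*np.array([0,0,1]); zw=-(-np.sin(t)*CX+np.cos(t)*np.array([0,0,1]))
    return H+c[0]*CX+np.array([0,0,c[1]]), np.column_stack([xw,np.cross(zw,xw),zw])
def cl(p): d=np.array(p)-H; return np.array([d@CX,d@CY,p[2]])
E
python3 - <<'E'
from h import *
print(solve(.0983,.126))
s=get_state();print(s['position'])
for u in (.08,.021):
    p,R=lugpose(.0983,.126,.21,u); print(p,cl(p)); go(p,Rt=R)
E
```

```text
(-0.19219660650366968, np.float64(0.211623005612801))
[0.58147237 0.03043691 0.25936071]
[0.58000577 0.04859884 0.20424247] [8.16232080e-02 3.78020317e-17 2.04242473e-01]
shift [ 0.0181 -0.0009  0.0552] rot [ 0.04 11.9   0.77] rows 1.392132586613931 1.6653916200407832
[0.57970527 0.06089431 0.14653865] [9.39223421e-02 5.36339818e-17 1.46538649e-01]
shift [ 0.0302 -0.0009  0.1129] rot [ 0.04 11.9   0.77] rows 2.8027400229127046 1.6653916200407832
```

play_rows(series=[50,0.005,-0.001,0.0,0,6,0.4,50,0.015,-0.001,0.02,0,11.9,0.8,50,0.019,-0.001,0.05,0,11.9,0.8,50,0.019,-0.001,0.055,0,11.9,0.8,50,0.019,-0.001,0.055,0,11.9,0.8,50,0.019,-0.001,0.055,0,11.9,0.8])

```text
time: 3.47
position: [0.5801, 0.0439, 0.2041]
tool_rot: [-2.095, -2.127, -0.218]
ft_force: [0.7, 0.3, 1.3]
grip_width: 0.498
```

```bash
python3 - <<'E'
from h import *
snap('wrist','w4')
crop('w4',170,120,300,210,2.6,'w4c')
s=get_state();print(s['position'],s['qd'].round(3))
p,R=lugpose(.0995,.126,.21,.021);go(p,Rt=R)
E
```

```text
[0.58060097 0.04391877 0.20464123] [-0.002 -0.005  0.002 -0.007 -0.001 -0.004  0.003]
shift [ 0.0058 -0.0007  0.0606] rot [ 0.17  0.12 -0.47] rows 1.4600954598205158 0.07189650537616453
```

View pics/w4c.png

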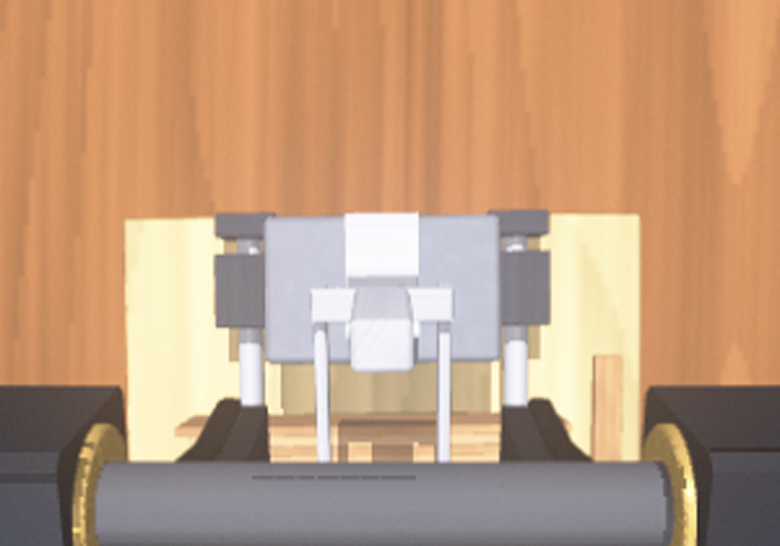

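play_rows(series=[50,0.006,-0.001,0.02,0,0,-0.5,50,0.006,-0.001,0.04,0,0,-0.5,50,0.006,-0.001,0.055,0,0,-0.5,50,0.006,-0.001,0.0605,0,0,-0.5,50,0.006,-0.001,0.0605,0,0,-0.5,50,0.006,-0.001,0.0605,0,0,-0.5])

```text
time: 4.02
position: [0.5793, 0.0616, 0.1462]
tool_rot: [-2.087, -2.137, -0.22]
ft_force: [0.2, -1.2, -0.5]
grip_width: 0.501
```

```bash
python3 - <<'E'
from h import *
s=get_state();print(s['position'],cl(s['position']),s['qd'].round(3))
snap('wrist','w5')
crop('w5',170,120,300,210,2.6,'w5c')
E
```

```text
[0.5792512  0.06162232 0.14616969] [0.09466123 0.00043615 0.14616969] [ 0.007 -0.007  0.01  -0.01  -0.001 -0.002  0.001]
```

View pics/w5c.png

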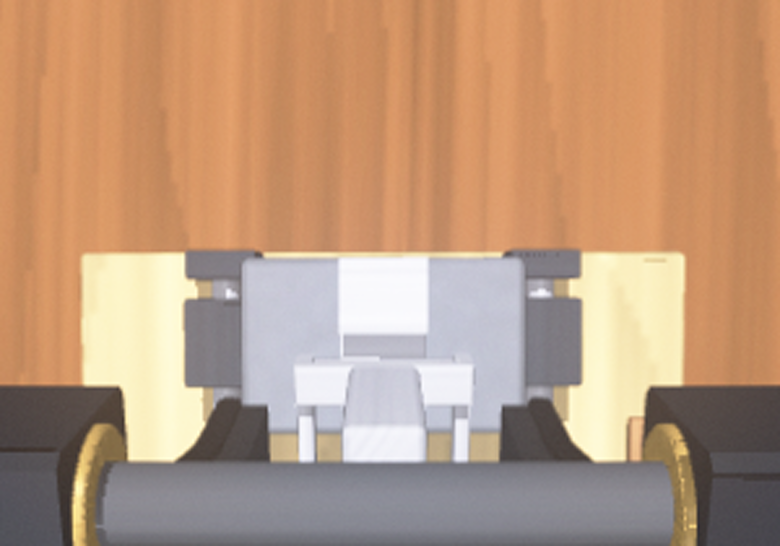

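play_rows(series=[0,0,0,0,0,0,0,0,0,0,0,0,0,0,0,0,0,0,0,0,0,0,0,0,0,0,0,0,0,0,0,0,0,0,0,0,0,0,0,0,0,0], force=15)

```text
time: 4.57
position: [0.5791, 0.0613, 0.1449]
tool_rot: [-2.088, -2.135, -0.22]
ft_force: [1.4, 0.9, -0.2]
grip_width: 0.182
```

```bash
python3 - <<'E'
from h import *
s=get_state();print(s['position'],cl(s['position']),s['ft_force'],s['grip_width']*87, s['qd'].round(3))
E
```

```text
[0.57910242 0.0613401  0.14493162] [0.09438274 0.00059178 0.14493162] [ 1.43025629  0.89127837 -0.15057006] 15.792092253916842 [-0.001 -0.    -0.001  0.001  0.001  0.006 -0.001]
```

```bash
cat >> h.py <<'E'
def path(b0,b1,n,off=(0,0)):
    s=get_state();R=Ro.from_rotvec(s['tool_rot']).as_matrix()
    p0,R0=lugpose(*b0,solve(*b0)[1])
    for k in range(1,n+1):
        b=np.array(b0)+(np.array(b1)-b0)*k/n; th,al=solve(*b); p,Rt=lugpose(*b,al)
        d=R0.T@(p-p0); r=np.degrees(Ro.from_matrix(R0.T@Rt).as_rotvec())
        print((d*1000).round(1),r.round(1),'th %.3f al %.3f b %s'%(th,al,b))
E
python3 - <<'E'
from h import *
path((.0988,.1244),(.1005,.09),8)
E
```

```text
[0.3 0.  4.3] [-0.  -2.5 -0. ] th -0.180 al 0.152 b [0.0990125 0.1201   ]
[0.6 0.  8.6] [-0. -5.  0.] th -0.168 al 0.108 b [0.099225 0.1158  ]
[ 0.8 -0.  13. ] [-0.  -7.5  0. ] th -0.163 al 0.065 b [0.0994375 0.1115   ]
[ 1.1 -0.  17.4] [-0.  -9.9 -0. ] th -0.164 al 0.022 b [0.09965 0.1072 ]
[ 1.4  0.  21.8] [ -0.  -12.4   0. ] th -0.171 al -0.021 b [0.0998625 0.1029   ]
[ 1.6 -0.  26.3] [ -0.  -14.9   0. ] th -0.184 al -0.064 b [0.100075 0.0986  ]
[ 1.9 -0.  30.8] [ -0.  -17.3  -0. ] th -0.203 al -0.107 b [0.1002875 0.0943   ]
[ 2.1 -0.  35.3] [ -0.  -19.8   0. ] th -0.229 al -0.150 b [0.1005 0.09  ]
```

play_rows(series=[0,0.0003,0,0.0043,0,-2.5,0,0,0.0006,0,0.0086,0,-5,0,0,0.0008,0,0.013,0,-7.5,0,0,0.0011,0,0.0174,0,-9.9,0,0,0.0014,0,0.0218,0,-12.4,0,0,0.0016,0,0.0263,0,-14.9,0,0,0.0019,0,0.0308,0,-17.3,0,0,0.0021,0,0.0353,0,-19.8,0,0,0.0021,0,0.0353,0,-19.8,0,0,0.0021,0,0.0353,0,-19.8,0])

```text
time: 5.4
position: [0.5787, 0.0722, 0.1105]
tool_rot: [2.123, 2.175, -0.143]
ft_force: [1.2, 2.4, 0.8]
grip_width: 0.176
```

```bash
cat >> h.py <<'E'
def est():
    s=get_state();R=Ro.from_rotvec(s['tool_rot']).as_matrix(); zc=-R[:,2]; b=cl(s['position']-.0205*zc)
    print('bar est',b.round(4),'tilt',np.arctan2(-zc@CX,zc[2]).round(3),'F',s['ft_force'].round(1),'T',s['torque'].round(2),'g',s['grip_width']*87,'t',s['time'])
E
python3 - <<'E'
from h import *
est(); print(solve(.1005,.09))
snap('wrist','w6'); crop('w6',170,120,300,210,2.6,'w6c'); snap('scene','s6'); crop('s6',270,220,110,100,7,'s6c')
E
```

```text
bar est [0.1025 0.0007 0.0902] tilt -0.136 F [1.2 2.4 0.8] T [ 0.62 -0.49  0.02] g 15.325278039347582 t 5.4
(-0.22868419514493685, np.float64(-0.1501229681409904))
```

View pics/w6c.png

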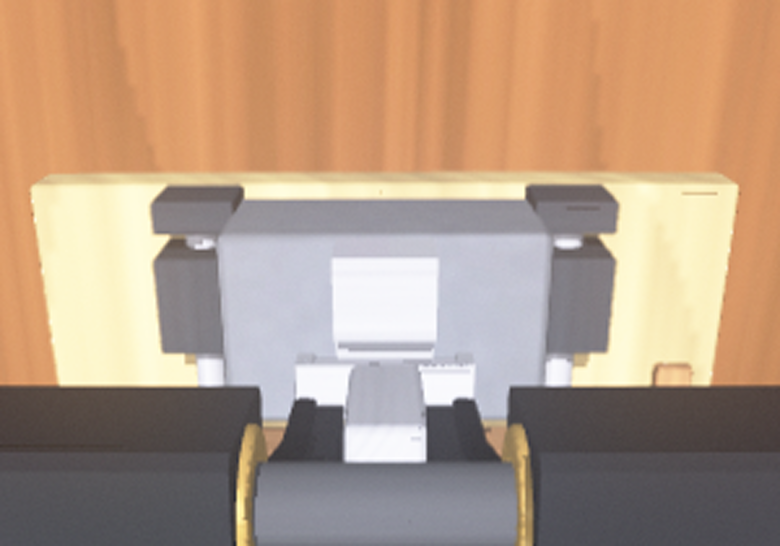

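View pics/s6c.png

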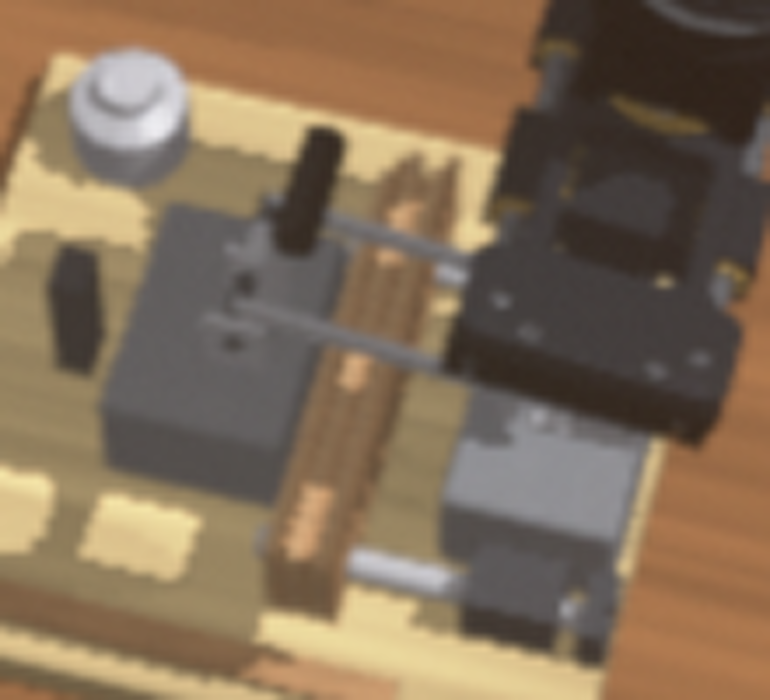

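```bash
python3 - <<'E'
from h import *
est()
c=ld('w6'); f=lambda u,v:(170+u/2.6,120+v/2.6)
for v in (258,340,350,358): print('land',v,cl(atz(c,f(385,v),.0795)).round(4))
for v in (356,362): print('cross',v,cl(atz(c,f(310,v),.0973)).round(4),cl(atz(c,f(460,v),.0973)).round(4))
for v in (425,462): print('lugtop',v,cl(atz(c,f(385,v),.146)).round(4))
crop('w6',285,210,70,60,10,'w6d')
E
```

```text
bar est [0.1021 0.0007 0.0909] tilt -0.135 F [1.5 3.4 1.1] T [ 0.79 -0.4   0.01] g 15.270559799493498 t 5.5
land 258 [0.1281 0.0004 0.0795]
land 340 [0.1063 0.0004 0.0795]
land 350 [0.1035 0.0004 0.0795]
land 358 [0.1012 0.0004 0.0795]
cross 356 [0.1097 0.018  0.0973] [ 0.1097 -0.0172  0.0973]
cross 362 [0.1082 0.0181 0.0973] [ 0.1081 -0.0173  0.0973]
lugtop 425 [0.1176 0.0005 0.146 ]
lugtop 462 [0.1098 0.0005 0.146 ]
```

View pics/w6d.png

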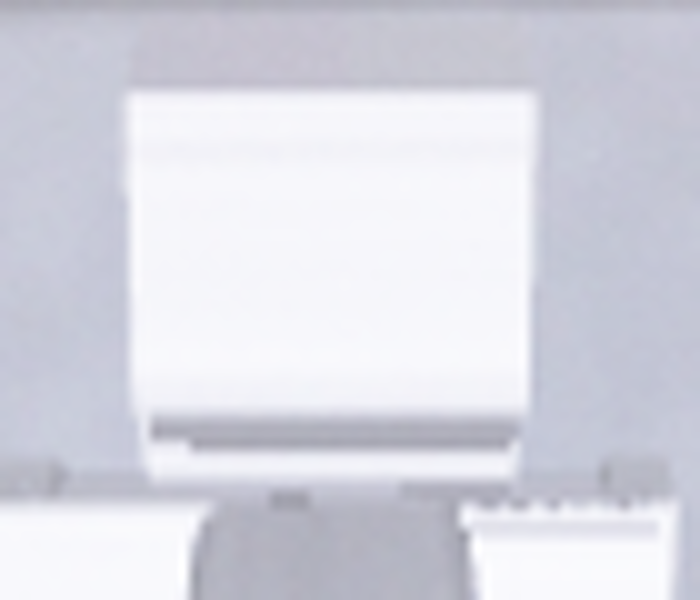

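```bash
python3 - <<'E'
from h import *
est(); print(solve(.1021,.0907))
path((.1021,.0907),(.1002,.0865),2)
path((.1021,.0907),(.1002,.072),8)
s=get_state();R=Ro.from_rotvec(s['tool_rot']).as_matrix();print(R.T@CX, R.T@[0,0,1])
E
```

```text
bar est [0.1021 0.0007 0.0909] tilt -0.135 F [1.5 3.4 1.1] T [ 0.79 -0.4   0.01] g 15.270559799493498 t 5.5
(-0.27817201525627366, np.float64(-0.14186463302191427))
[-0.2  0.   2.2] [-0.  -1.3  0. ] th -0.257 al -0.164 b [0.10115 0.0886 ]
[-0.4  0.   4.4] [-0.  -2.5  0. ] th -0.238 al -0.185 b [0.1002 0.0865]
[ 0.6 -0.   2.4] [ 0.  -1.3  0. ] th -0.282 al -0.165 b [0.1018625 0.0883625]
[1.2 0.  4.7] [-0.  -2.7  0. ] th -0.288 al -0.189 b [0.101625 0.086025]
[1.8 0.  7.1] [-0. -4. -0.] th -0.296 al -0.213 b [0.1013875 0.0836875]
[ 2.4 -0.   9.5] [ 0.  -5.4 -0. ] th -0.306 al -0.236 b [0.10115 0.08135]
[ 2.9  0.  11.9] [ 0.  -6.8  0. ] th -0.317 al -0.260 b [0.1009125 0.0790125]
[ 3.5  0.  14.3] [ 0.  -8.1 -0. ] th -0.331 al -0.283 b [0.100675 0.076675]
[ 4.1  0.  16.7] [-0.  -9.5  0. ] th -0.346 al -0.307 b [0.1004375 0.0743375]
[ 4.7  0.  19.2] [ -0.  -10.8  -0. ] th -0.363 al -0.331 b [0.1002 0.072 ]
[ 0.99094229 -0.00204588 -0.13427286] [-0.13426944  0.0017284  -0.99094335]
```

play_rows(series=[0,-0.0002,0,0.001,0,-0.6,0,0,-0.0003,0,0.0022,0,-1.3,0,0,-0.0004,0,0.0033,0,-1.9,0,0,-0.0004,0,0.0044,0,-2.5,0,0,-0.0004,0,0.0044,0,-2.5,0,0,-0.0004,0,0.0044,0,-2.5,0])

```text
time: 6.0
position: [0.5787, 0.0716, 0.1069]
tool_rot: [2.101, 2.151, -0.186]
ft_force: [1.4, 4.9, 1.9]
grip_width: 0.179
```

```bash
python3 - <<'E'
from h import *
est()
path((.1005,.0865),(.1001,.0715),8)
E
```

```text
bar est [0.101  0.0007 0.0867] tilt -0.179 F [1.4 4.9 1.9] T [ 1.32 -0.37  0.02] g 15.543025267730574 t 6.0
[ 0.7 -0.   1.9] [-0.  -1.1  0. ] th -0.259 al -0.204 b [0.10045  0.084625]
[ 1.4 -0.   3.7] [-0.  -2.2 -0. ] th -0.270 al -0.223 b [0.1004  0.08275]
[2.1 0.  5.6] [-0.  -3.2  0. ] th -0.283 al -0.242 b [0.10035  0.080875]
[2.8 0.  7.5] [-0.  -4.3  0. ] th -0.297 al -0.261 b [0.1003 0.079 ]
[ 3.5 -0.   9.4] [ 0.  -5.4  0. ] th -0.313 al -0.280 b [0.10025  0.077125]
[ 4.1 -0.  11.2] [-0.  -6.5  0. ] th -0.329 al -0.298 b [0.1002  0.07525]
[ 4.8  0.  13.1] [-0.  -7.6 -0. ] th -0.347 al -0.317 b [0.10015  0.073375]
[ 5.5  0.  15.1] [-0.  -8.6 -0. ] th -0.365 al -0.336 b [0.1001 0.0715]
```

play_rows(series=[0,0.0002,0,0.0019,0,-1.1,0,0,0.0009,0,0.0037,0,-2.2,0,0,0.0016,0,0.0056,0,-3.2,0,0,0.0023,0,0.0075,0,-4.3,0,0,0.0023,0,0.0075,0,-4.3,0])

```text
time: 6.42
position: [0.5786, 0.0708, 0.0979]
tool_rot: [2.056, 2.107, -0.267]
ft_force: [4.7, 1.5, 0.4]
grip_width: 0.179
```

```bash
python3 - <<'E'
from h import *
est()
snap('wrist','w7'); crop('w7',285,200,70,70,9,'w7d')
E
```

```text
bar est [0.0986 0.0009 0.0781] tilt -0.259 F [4.7 1.5 0.4] T [ 0.73 -0.84  0.23] g 15.567177498002822 t 6.4167
```

View pics/w7d.png

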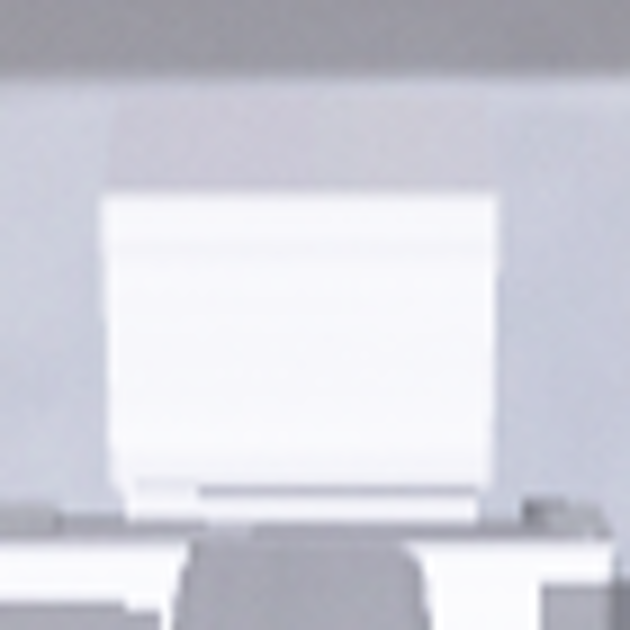

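play_rows(series=[0,0.0012,0.0003,0.0015,0,-1,0,0,0.002,0.0005,0.003,0,-2,0,0,0.0028,0.0005,0.0045,0,-3,0,0,0.0035,0.0005,0.006,0,-3.8,0,0,0.0035,0.0005,0.006,0,-3.8,0,0,0.0035,0.0005,0.006,0,-3.8,0])

```text
time: 6.97
position: [0.5785, 0.0714, 0.0913]
tool_rot: [2.021, 2.067, -0.332]
ft_force: [3.9, -1.5, -1.7]
grip_width: 0.178
```

```bash
python3 - <<'E'
from h import *
est()
snap('wrist','w8'); crop('w8',265,180,110,90,7,'w8d')
snap('scene','s8'); crop('s8',270,220,110,100,7,'s8c')
E
```

```text
bar est [0.0979 0.001  0.0718] tilt -0.325 F [ 3.9 -1.5 -1.7] T [-0.03 -0.82  0.3 ] g 15.497448330017283 t 6.9667
```

View pics/w8d.png

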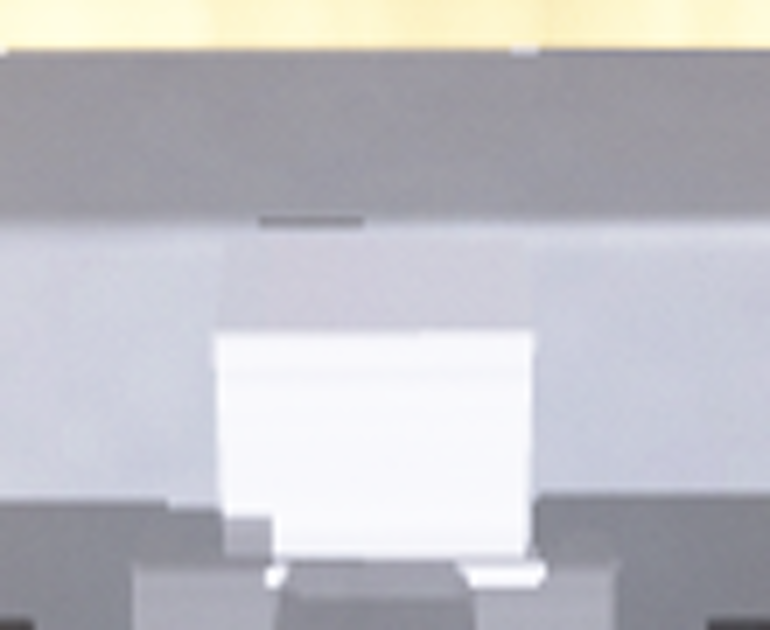

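View pics/s8c.png

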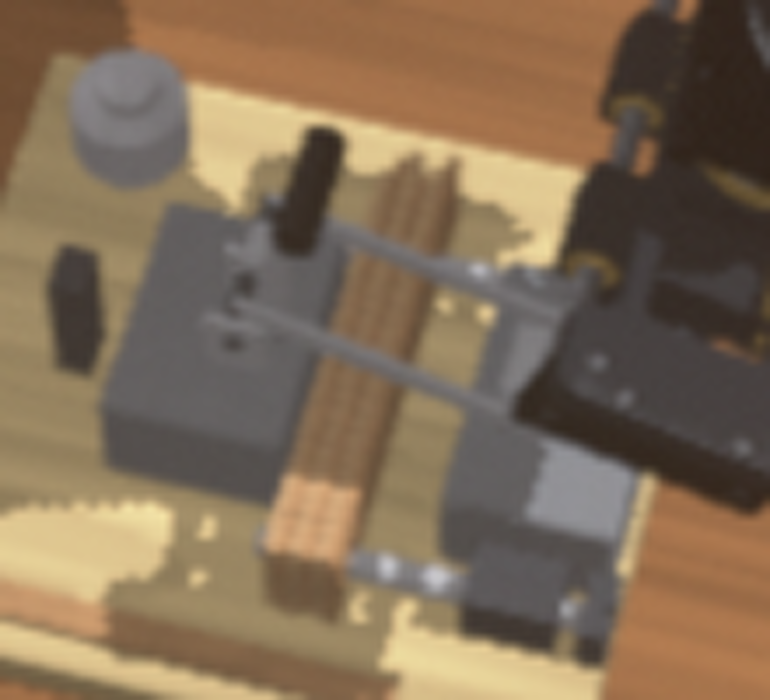

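play_rows(series=[8,0,0,0,0,0,0,25,0,0,0,0,0,0,45,0,0,0,0,0,0,50,0,0,0,0,0,0,50,0,0,-0.015,0,0,0,50,0,0,-0.035,0,0,0,50,0,0,-0.06,0,0,0,50,0,0,-0.08,0,0,0,50,0,0,-0.08,0,0,0])

```text
time: 7.82
position: [0.5796, 0.1011, 0.1713]
tool_rot: [2.02, 2.07, -0.319]
ft_force: [1.2, 1.1, -0.1]
grip_width: 0.495
```

```bash
python3 - <<'E'
from h import *
est(); s=get_state(); print(s['position'])
snap('wrist','w9'); crop('w9',190,60,260,215,3,'w9c')
go([.582,-0.09,.25],91.4)
E
```

```text
bar est [ 0.1277 -0.0009  0.1518] tilt -0.319 F [ 1.2  1.1 -0.1] T [ 0.33  0.01 -0.01] g 43.03337710247302 t 7.8167
[0.57956212 0.10108282 0.1713075 ]
shift [-0.2057 -0.0011 -0.0168] rot [ 0.15 18.34 -0.02] rows 4.949144349080659 2.5610463053357835
```

View pics/w9c.png

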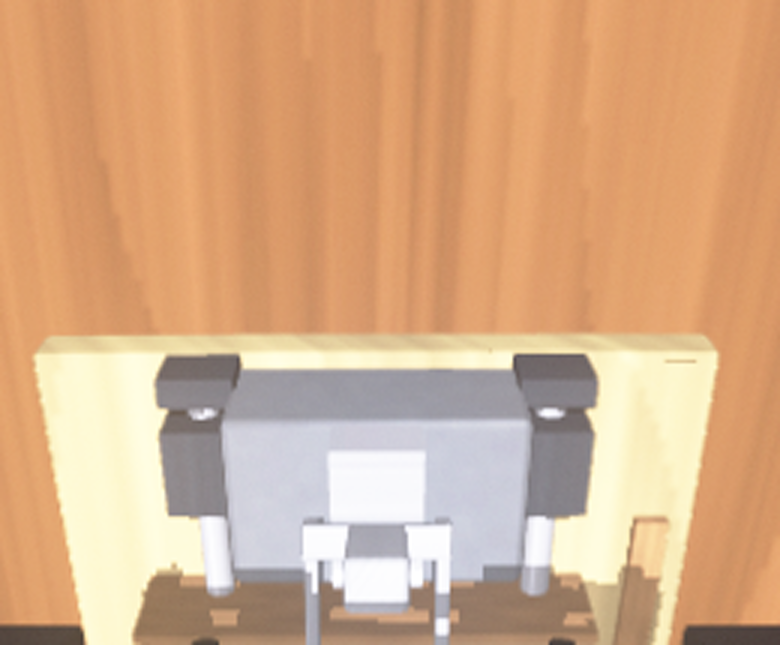

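play_rows(series=[60,-0.03,0,-0.02,0,4,0,60,-0.065,0,-0.025,0,9,0,60,-0.1,0,-0.022,0,14,0,60,-0.135,0,-0.02,0,18.3,0,60,-0.17,0,-0.018,0,18.3,0,60,-0.195,-0.001,-0.017,0,18.3,0,60,-0.206,-0.001,-0.017,0,18.3,0,60,-0.206,-0.001,-0.017,0,18.3,0])

```text
time: 8.53
position: [0.5805, -0.0952, 0.2491]
tool_rot: [2.2, 2.238, -0.004]
ft_force: [0.2, 0.2, -0.3]
grip_width: 0.598
```

```bash
python3 - <<'E'
from h import *
s=get_state(); print(s['position'])
snap('wrist','w10'); crop('w10',220,0,200,260,3,'w10c')
E
```

```text
[ 0.58052105 -0.09521256  0.24906332]
```

View pics/w10c.png

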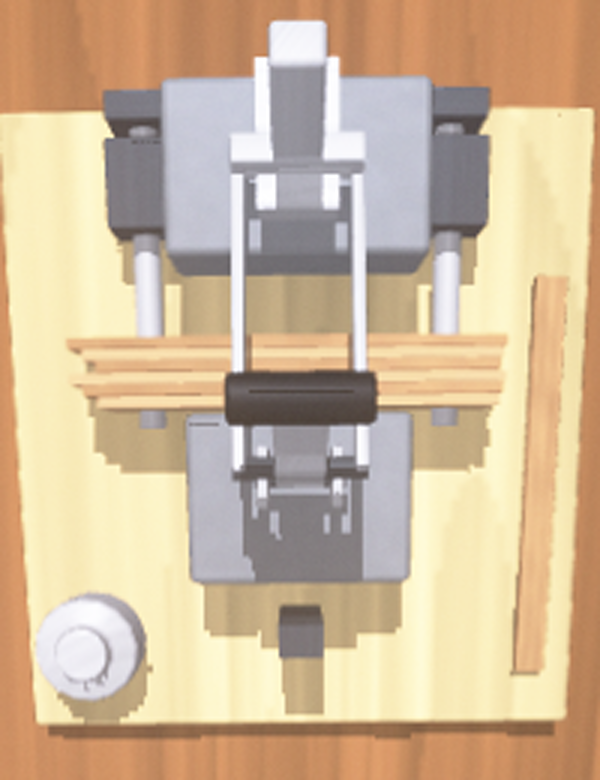

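```bash
python3 - <<'E'
from h import *
c=ld('w10'); f=lambda u,v:(220+u/3,v/3)
print('grip',[cl(atz(c,f(301,398),z)).round(4) for z in (.148,.151,.154)], 'L',cl(atz(c,f(225,396),.15)),'R',cl(atz(c,f(378,400),.15)))
print('pin',cl(atz(c,f(302,466),.104)))
print('cross near bottom edge',cl(atz(c,f(300,170),.079)),'lip front',cl(atz(c,f(290,212),.0795)),cl(atz(c,f(335,208),.0795)))
for th in (-.2,-.25,-.3,-.35): print(th,-78*np.sin(th),75+78*np.cos(th),pin(th))
p=H+.016*CX+np.array([0,0,.2]); go(p,91.4)
E
```

```text
grip [array([2.19e-02, 1.00e-04, 1.48e-01]), array([2.17e-02, 1.00e-04, 1.51e-01]), array([2.16e-02, 1.00e-04, 1.54e-01])] L [0.02249404 0.02027421 0.15      ] R [ 0.02113736 -0.02041093  0.15      ]
pin [ 0.00396838 -0.0004688   0.104     ]
cross near bottom edge [ 0.09567395 -0.00064004  0.079     ] lip front [0.08309708 0.00263593 0.0795    ] [ 0.08418375 -0.01169813  0.0795    ]
-0.2 15.496207802014775 151.44519307161684 [0.00076492 0.10499025]
-0.25 19.29750882185279 150.5751688934303 [0.00226285 0.10491454]
-0.3 23.050576119584484 149.51624615179725 [0.00375512 0.10476406]
-0.35 26.746028981525203 148.27107160209556 [0.00523801 0.10453918]
shift [0.0749 0.0024 0.0481] rot [-0.05  0.14 -0.19] rows 2.1359140077362215 0.03370155499812241
```

```bash
python3 - <<'E'
from h import *
for z in (.2,.136):
    p=H+.0218*CX+np.array([0,0,z]); go(p,91.4)
E
```

```text
shift [0.0807 0.0024 0.0481] rot [-0.05  0.14 -0.19] rows 2.2539581234387893 0.03370155499812241
shift [0.0809 0.0024 0.1121] rot [-0.05  0.14 -0.19] rows 3.3154419100895907 0.03370155499812241
```

play_rows(series=[75,0.03,0.001,0.015,0,0,0,75,0.06,0.002,0.03,0,0,0,75,0.081,0.0024,0.045,0,0,0,75,0.081,0.0024,0.045,0,0,0,75,0.081,0.0024,0.06,0,0,0,75,0.081,0.0024,0.085,0,0,0,75,0.081,0.0024,0.105,0,0,0,75,0.081,0.0024,0.112,0,0,0,75,0.081,0.0024,0.112,0,0,0])

```text
time: 9.33
position: [0.5798, -0.0088, 0.1341]
tool_rot: [-2.191, -2.25, 0.01]
ft_force: [-0.5, 0.1, 0.2]
grip_width: 0.748
```

```bash
python3 - <<'E'
from h import *
s=get_state(); print(cl(s['position']),s['ft_force'],s['qd'].round(3))
snap('wrist','w11'); cv2.imwrite('pics/w11c.png',ld('w11')['frame'][100:,:,::-1])
snap('scene','s11'); crop('s11',270,200,120,110,6,'s11c')
E
```

```text
[0.02428378 0.0016422  0.13405646] [-0.52693492  0.10653474  0.21007155] [ 0.006 -0.028  0.017 -0.054  0.009  0.021 -0.004]
```

View pics/w11c.png

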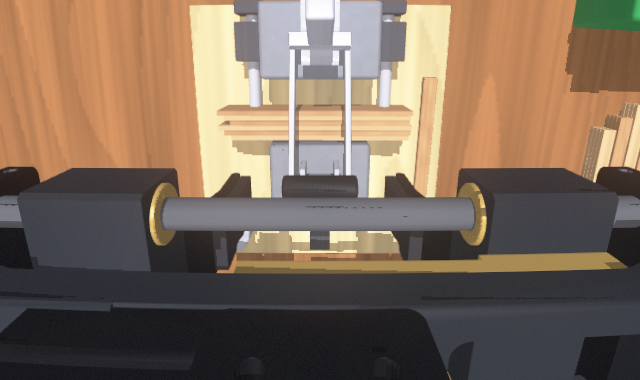

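View pics/s11c.png

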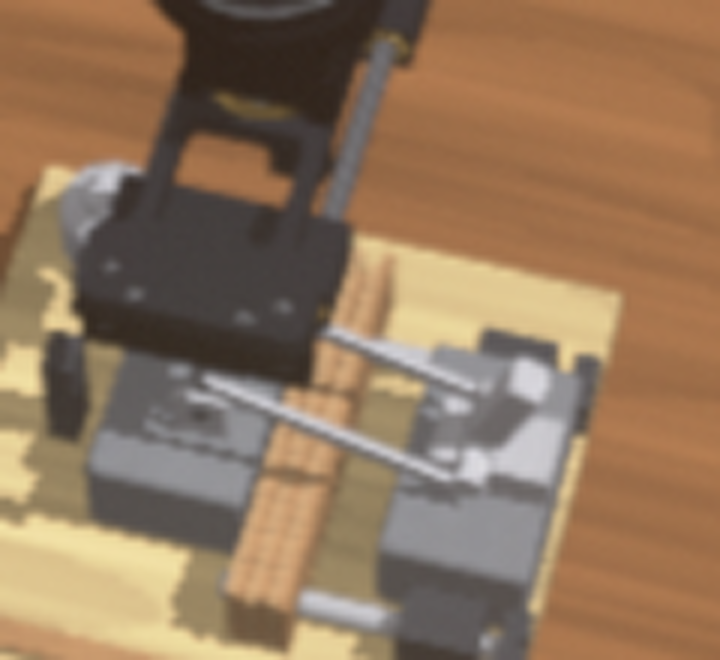

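play_rows(series=[0,0,0,0,0,0,0,0,0,0,0,0,0,0,0,0,0,0,0,0,0,0,0,0,0,0,0,0,0,0,0,0,0,0,0], force=35)

```text
time: 9.85
position: [0.5821, -0.0115, 0.1373]
tool_rot: [2.194, 2.244, -0.002]
ft_force: [-0.3, 0.3, -0.6]
grip_width: 0.46
```

```bash
cat >> h.py <<'E'
def lev():
    s=get_state();c=cl(s['position']);print('tcp',c.round(4),'F clamp',(s['ft_force']@CX).round(1),(s['ft_force']@CY).round(1),s['ft_force'][2].round(1),'g',s['grip_width']*87,'t',s['time'],'tilt',Ro.from_rotvec(s['tool_rot']).as_matrix()[:,2].round(3));return c
def arc(th0,ths,tl=0):
    # tool vertical translation
    s=get_state();R=Ro.from_rotvec(s['tool_rot']).as_matrix()
    g=lambda t:.078*np.array([-np.sin(t),np.cos(t)])
    for t in ths:
        d=g(t)-g(th0); w=d[0]*CX+np.array([0,0,d[1]]); print('%.2f'%t,(R.T@w*1000).round(1))
E
python3 - <<'E'
from h import *
c=lev(); arc(-.285,np.arange(-.2,0.75,.1))
E
```

```text
tcp [ 0.0215 -0.0006  0.1373] F clamp 0.3 0.3 -0.6 g 40.04217170507613 t 9.85 tilt [ 0.001 -0.003 -1.   ]
-0.20 [-6.4  0.  -1.6]
-0.10 [-14.2   0.   -2.7]
0.00 [-21.9   0.   -3.1]
0.10 [-29.7   0.1  -2.7]
0.20 [-37.4   0.1  -1.5]
0.30 [-45.    0.1   0.5]
0.40 [-52.3   0.1   3.2]
0.50 [-59.3   0.1   6.6]
0.60 [-65.9   0.1  10.7]
0.70 [-72.1   0.1  15.4]
```

play_rows(series=[0,-0.0032,0,-0.0008,0,0,0,0,-0.0064,0,-0.0016,0,0,0,0,-0.0103,0,-0.0022,0,0,0,0,-0.0142,0,-0.0027,0,0,0,0,-0.018,0,-0.003,0,0,0,0,-0.0219,0,-0.0031,0,0,0,0,-0.0258,0,-0.003,0,0,0,0,-0.0297,0,-0.0027,0,0,0,0,-0.0297,0,-0.0027,0,0,0])

```text
time: 10.6
position: [0.5824, -0.0424, 0.1396]
tool_rot: [2.196, 2.243, -0.004]
ft_force: [-0.4, -0.5, 0.0]
grip_width: 0.002
```

```bash
python3 - <<'E'
from h import *
lev()
snap('wrist','w12'); crop('w12',250,100,140,110,5.5,'w12c')
E
```

```text
tcp [-0.0095 -0.0002  0.1396] F clamp -0.5 0.4 0.0 g 0.21462896182021896 t 10.6 tilt [ 0.    -0.004 -1.   ]
```

View pics/w12c.png

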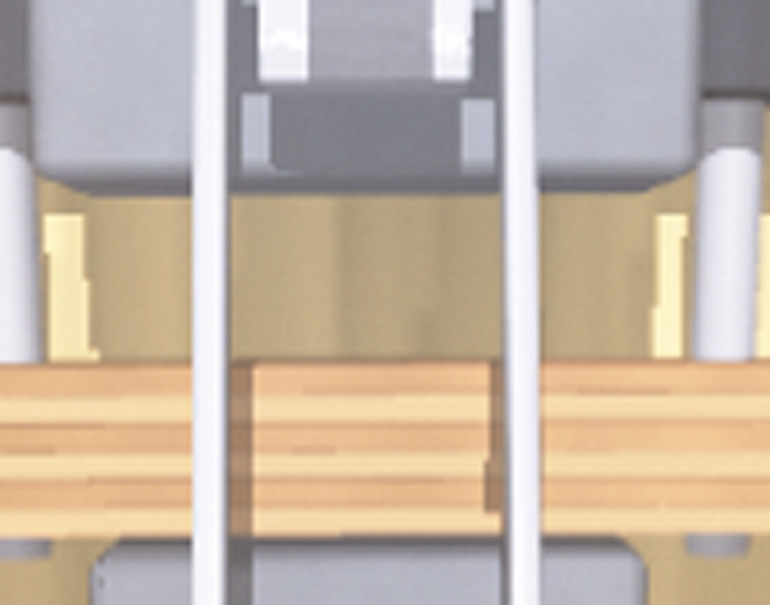

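play_rows(series=[0,0,0,-0.03,0,0,0,0,0,0,-0.07,0,0,0,0,-0.02,0,-0.1,0,0,0,50,-0.045,0,-0.11,0,0,0,75,-0.06,0,-0.11,0,0,0,75,-0.06,0,-0.11,0,0,0])

```text
time: 11.15
position: [0.5838, -0.1055, 0.2514]
tool_rot: [2.198, 2.236, -0.003]
ft_force: [-0.1, -1.2, 0.0]
grip_width: 0.153
```

```bash
python3 - <<'E'
from h import *
lev()
snap('wrist','w13'); crop('w13',220,0,200,260,3,'w13c')
E
```

```text
tcp [-7.250e-02 -1.000e-04  2.514e-01] F clamp -1.2 0.1 0.0 g 13.279837358547391 t 11.15 tilt [ 0.003 -0.006 -1.   ]
```

View pics/w13c.png

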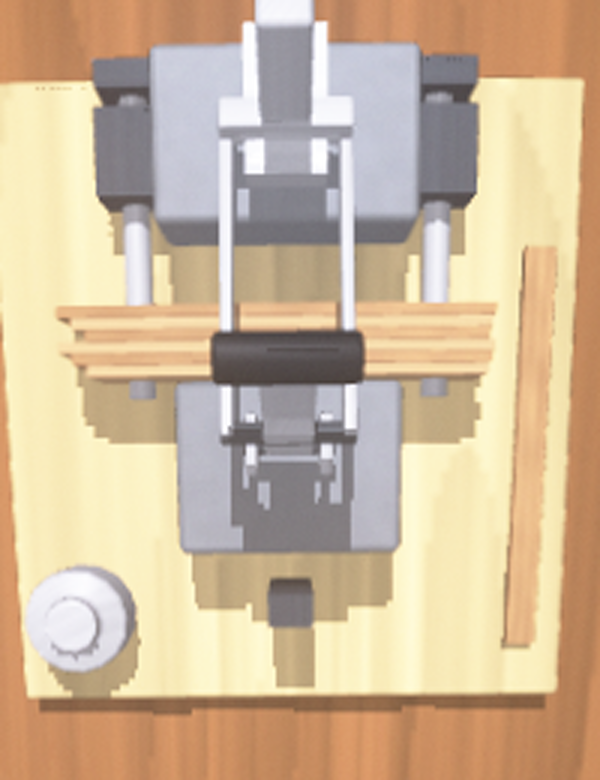

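```bash
python3 - <<'E'
from h import *
c=ld('w13'); f=lambda u,v:(220+u/3,v/3)
print('grip',[cl(atz(c,f(288,357),z)).round(4) for z in (.148,.151)])
print('pin',cl(atz(c,f(290,433),.104)), 'cross near', cl(atz(c,f(286,137),.079)))
s=get_state()
for z in (.195,.136):
    p=H+.0222*CX+np.array([0,0,z]); go(p,91.4)
E
```

```text
grip [array([0.022, 0.   , 0.148]), array([0.0218, 0.    , 0.151 ])]
pin [ 0.00334863 -0.00034292  0.104     ] cross near [9.52680371e-02 7.30800248e-05 7.90000000e-02]
shift [ 0.0921 -0.0005  0.055 ] rot [ 0.07  0.22 -0.31] rows 2.5736608585466256 0.05411234033273362
shift [ 0.0924 -0.0006  0.114 ] rot [ 0.07  0.22 -0.31] rows 3.518969129952596 0.05411234033273362
```

play_rows(series=[75,0.03,0,0.0,0,0,0,75,0.06,0,0.02,0,0,0,75,0.092,-0.0005,0.045,0,0,0,75,0.092,-0.0005,0.045,0,0,0,75,0.092,-0.0005,0.045,0,0,0,75,0.092,-0.0005,0.045,0,0,0,75,0.092,-0.0005,0.045,0,0,0,75,0.092,-0.0005,0.045,0,0,0,75,0.092,-0.0005,0.045,0,0,0])

```text
time: 11.95
position: [0.5816, -0.01, 0.2052]
tool_rot: [2.196, 2.242, -0.002]
ft_force: [-0.0, 0.5, -0.5]
grip_width: 0.741
```

```bash
python3 - <<'E'
from h import *
lev()
s=get_state()
p=H+.0220*CX+np.array([0,0,.136]); go(p,91.4)
E
```

```text
tcp [ 2.300e-02 -2.000e-04  2.052e-01] F clamp 0.5 0.0 -0.5 g 64.47994883522608 t 11.95 tilt [ 0.002 -0.003 -1.   ]
shift [-0.0008 -0.0003  0.0692] rot [ 0.09  0.19 -0.21] rows 1.6604059596244103 0.04226353637490852
```

play_rows(series=[75,-0.001,0,0.025,0,0,0,75,-0.001,0,0.05,0,0,0,75,-0.001,0,0.068,0,0,0,75,-0.001,0,0.073,0,0,0,0,-0.001,0,0.073,0,0,0,0,-0.001,0,0.073,0,0,0,0,-0.001,0,0.073,0,0,0,0,-0.001,0,0.073,0,0,0,0,-0.001,0,0.073,0,0,0,0,-0.001,0,0.073,0,0,0], force=35)

```text
time: 12.78
position: [0.5818, -0.0101, 0.1323]
tool_rot: [2.194, 2.244, -0.002]
ft_force: [-0.8, -1.1, -0.2]
grip_width: 0.381
```

play_rows(series=[0,0,0,0,0,0,0,0,0,0,0,0,0,0,0,0,0,0,0,0,0])

```text
time: 13.03
position: [0.5814, -0.0101, 0.1316]
tool_rot: [2.194, 2.244, -0.003]
ft_force: [0.1, 0.4, -1.1]
grip_width: 0.153
```

```bash
python3 - <<'E'
from h import *
lev()
snap('wrist','w14'); cv2.imwrite('pics/w14c.png',ld('w14')['frame'][100:,:,::-1])
E
```

```text
tcp [2.290e-02 1.000e-04 1.316e-01] F clamp 0.4 -0.1 -1.1 g 13.314063688797708 t 13.0333 tilt [ 0.001 -0.003 -1.   ]
```

View pics/w14c.png

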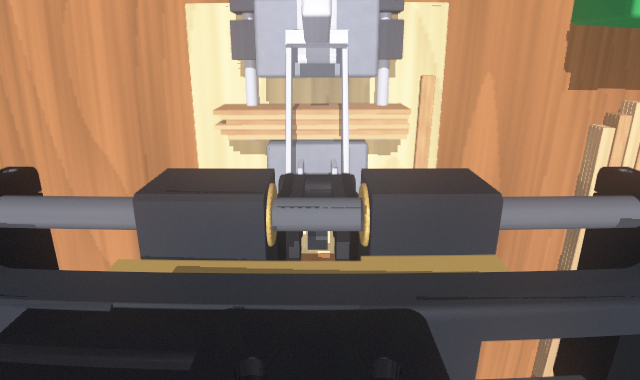

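```bash
python3 - <<'E'
from h import *
lev(); s=get_state(); print(s['grip_width'])
snap('wrist','w15'); crop('w15',250,230,140,140,5.5,'w15c')
im=ld('w15'); print(proj(im,s['position']), proj(im,[H+.0225*CX+np.array([0,0,.15]),H+.0225*CX+.02*CY+np.array([0,0,.15])]))
snap('scene','s15'); crop('s15',270,200,120,110,6,'s15c')
E
```

```text
tcp [2.290e-02 1.000e-04 1.316e-01] F clamp -0.6 0.3 0.6 g 8.990771172318492 t 13.0833 tilt [ 0.001 -0.003 -1.   ]
0.10334219738297118
[[317.54100709 273.3911467 ]] [[317.73148276 285.43087015]
 [280.10819644 285.50768264]]
```

View pics/w15c.png

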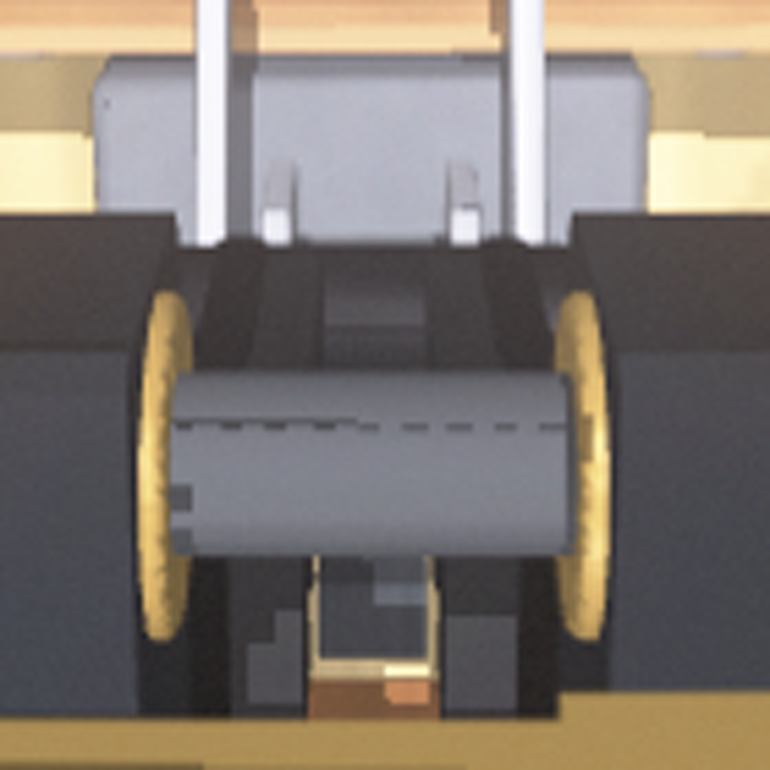

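View pics/s15c.png

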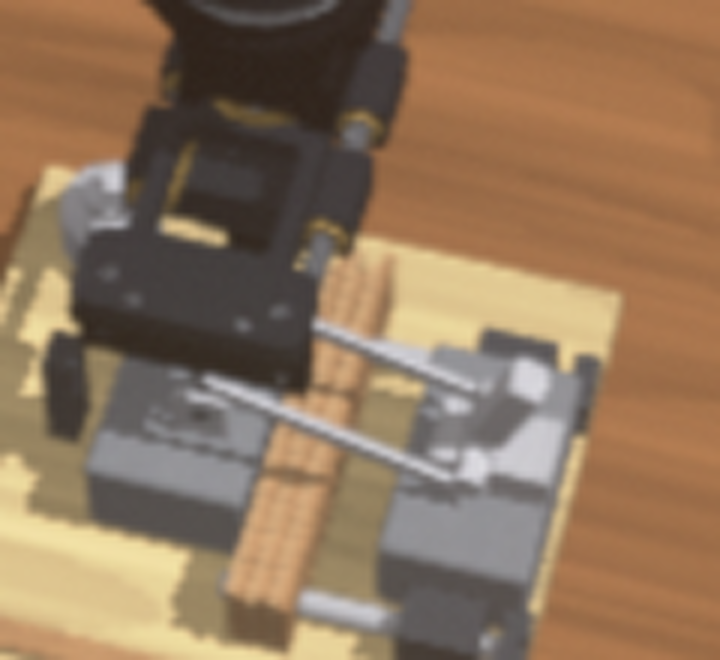

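play_rows(series=[0,0,0,0,0,0,0,0,0,0,0,0,0,0,0,0,0,0,0,0,0])

```text
time: 13.43
position: [0.5813, -0.0101, 0.1315]
tool_rot: [2.194, 2.244, -0.003]
ft_force: [0.5, -0.2, -0.1]
grip_width: 0.005
```

```bash
python3 - <<'E'
from h import *
lev()
snap('top','t16'); crop('t16',285,165,100,90,8,'t16c')
snap('wrist','w16'); crop('w16',230,220,180,160,4.4,'w16c')
E
```

```text
tcp [2.290e-02 1.000e-04 1.315e-01] F clamp -0.2 -0.5 -0.1 g 0.4377774452115436 t 13.4333 tilt [ 0.    -0.003 -1.   ]
```

View pics/w16c.png

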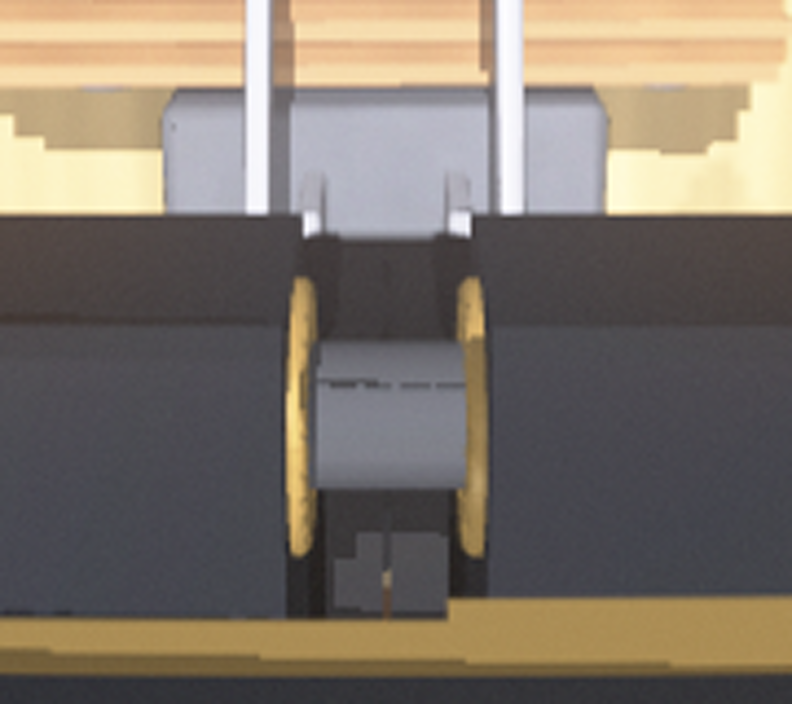

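View pics/t16c.png

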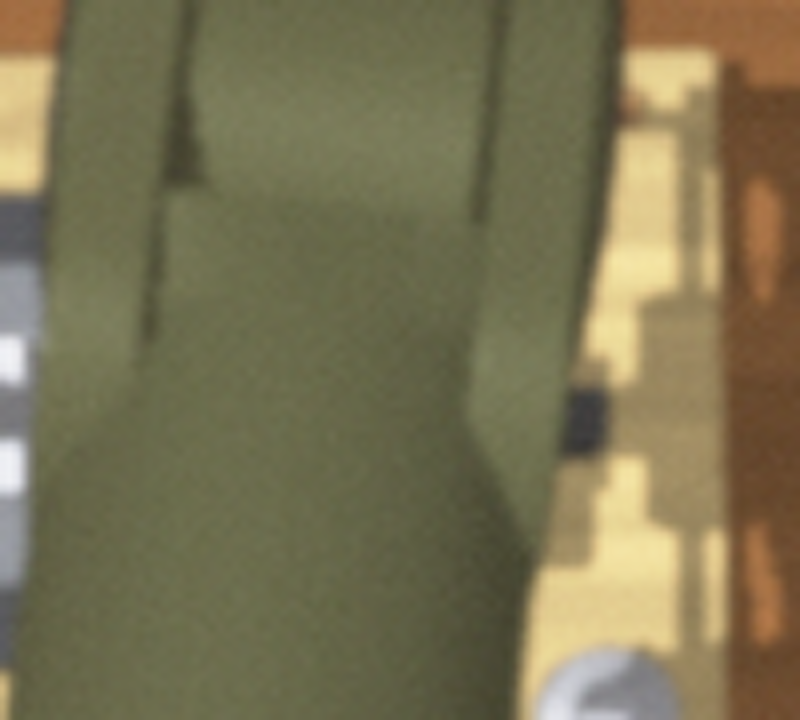

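play_rows(series=[0,0,0,-0.03,0,0,0,0,0,0,-0.07,0,0,0,0,-0.03,0,-0.1,0,0,0,0,-0.065,0,-0.11,0,0,0,0,-0.09,0,-0.11,0,0,0,0,-0.09,0,-0.11,0,0,0,0,-0.09,0,-0.11,0,0,0])

```text
time: 14.12
position: [0.583, -0.1019, 0.2422]
tool_rot: [2.199, 2.24, -0.003]
ft_force: [0.0, 0.2, 0.7]
grip_width: 0.007
```

```bash
python3 - <<'E'
from h import *
lev()
snap('wrist','w17'); crop('w17',160,0,320,480,1.25,'w17c')
E
```

```text
tcp [-0.0689  0.0007  0.2422] F clamp 0.2 -0.0 0.7 g 0.5730134570534372 t 14.1167 tilt [ 0.001 -0.004 -1.   ]
```

View pics/w17c.png

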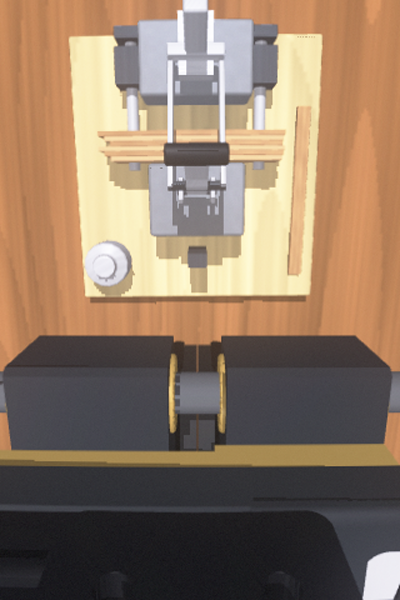

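```bash
python3 - <<'E'
from h import *
a=ld('w17');b=ld('w11');c=ld('w3')
crop('w11',260,250,120,80,6,'w11d')
crop('w17',280,90,80,90,8,'w17d')
E
```

```text
(no output)
```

View pics/w11d.png

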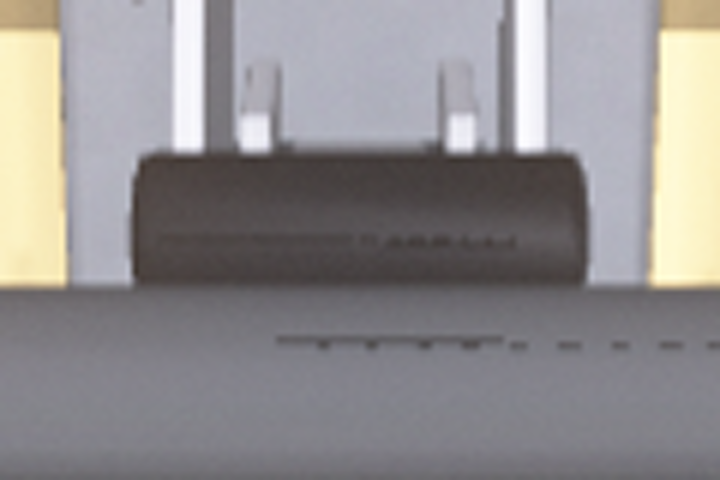

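View pics/w17d.png

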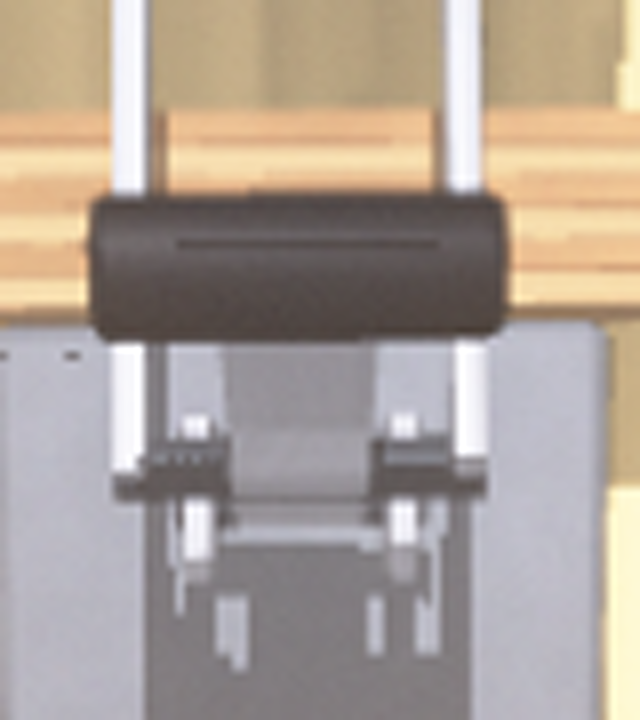

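```bash
python3 - <<'E'
from h import *
a=ld('w17');b=ld('w11')
for p,q in [((360,153),(300,197)),((135,200),(92,265)),((587,200),(507,265))]:
    r=tri((b,(260+p[0]/6,250+p[1]/6)),(a,(280+q[0]/8,90+q[1]/8))); print(cl(r[0]).round(4),np.round(r[1],5))
# width-depth check in w11
im=b;print(-np.array(im['R']).T@im['t'])
E
```

```text
[2.82e-02 1.00e-04 1.49e-01] [0.00016 0.00016]
[0.0224 0.0207 0.1456] [0.00024 0.00024]
[ 0.0222 -0.0206  0.1447] [0.00014 0.00014]
[0.5791233  0.05852936 0.32893961]
```

```bash
python3 - <<'E'
from h import *
for x,z in ((.050,.2),(.050,.14),(.0,.14)):
    p=H+x*CX+np.array([0,0,z]); go(p,91.4)
E
```

```text
shift [1.167e-01 1.000e-04 4.130e-02] rot [ 0.    0.15 -0.16] rows 2.9697600891451423 0.03113384941380467
shift [1.169e-01 1.000e-04 1.013e-01] rot [ 0.    0.15 -0.16] rows 3.709678946856043 0.03113384941380467
shift [0.0669 0.0003 0.1014] rot [ 0.    0.15 -0.16] rows 2.9140919648453605 0.03113384941380467
```

play_rows(series=[0,0.04,0,0.0,0,0,0,0,0.08,0,0.01,0,0,0,0,0.117,0,0.03,0,0,0,0,0.117,0,0.065,0,0,0,0,0.117,0,0.1,0,0,0,0,0.117,0,0.1,0,0,0,0,0.112,0,0.1,0,0,0,0,0.107,0,0.1,0,0,0,0,0.102,0,0.1,0,0,0,0,0.102,0,0.1,0,0,0])

```text
time: 15.0
position: [0.5826, -0.0006, 0.144]
tool_rot: [2.196, 2.239, 0.001]
ft_force: [0.4, -0.1, 0.1]
grip_width: 0.006
```

```bash
python3 - <<'E'
from h import *
lev()
E
```

```text
tcp [ 0.0324 -0.0014  0.144 ] F clamp -0.1 -0.4 0.1 g 0.4812468839910664 t 15.0 tilt [ 0.004 -0.004 -1.   ]
```

play_rows(series=[0,-0.005,0,0,0,0,0,0,-0.01,0,0,0,0,0,0,-0.015,0,0,0,0,0,0,-0.02,0,0,0,0,0,0,-0.02,0,0,0,0,0])

```text
time: 15.42
position: [0.5815, -0.02, 0.1418]
tool_rot: [2.196, 2.242, -0.004]
ft_force: [-0.1, -0.8, 0.2]
grip_width: 0.005
```

```bash
python3 - <<'E'
from h import *
lev()
snap('wrist','w18'); crop('w18',230,100,180,240,3.3,'w18c')
snap('scene','s18'); crop('s18',270,200,120,110,6,'s18c')
E
```

```text
tcp [0.013  0.0002 0.1418] F clamp -0.8 0.2 0.2 g 0.40681286456375615 t 15.4167 tilt [ 0.001 -0.004 -1.   ]
```

View pics/w18c.png

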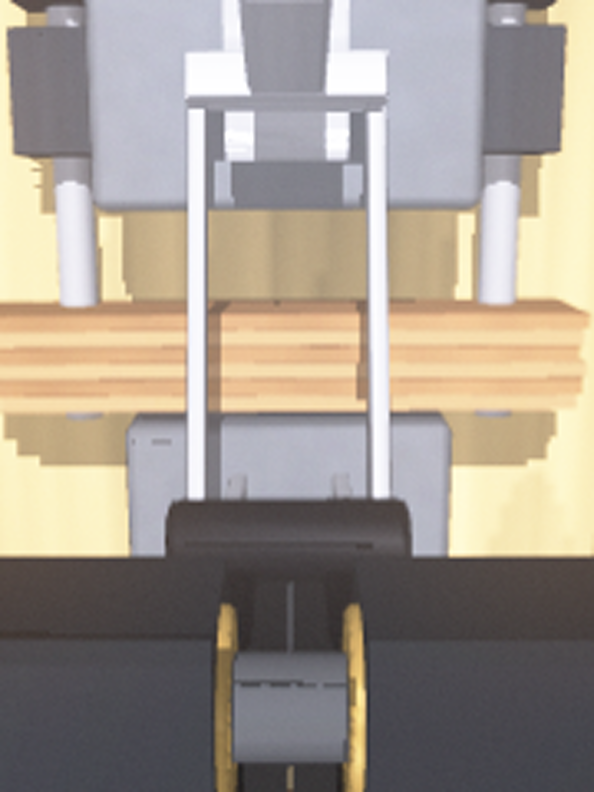

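View pics/s18c.png

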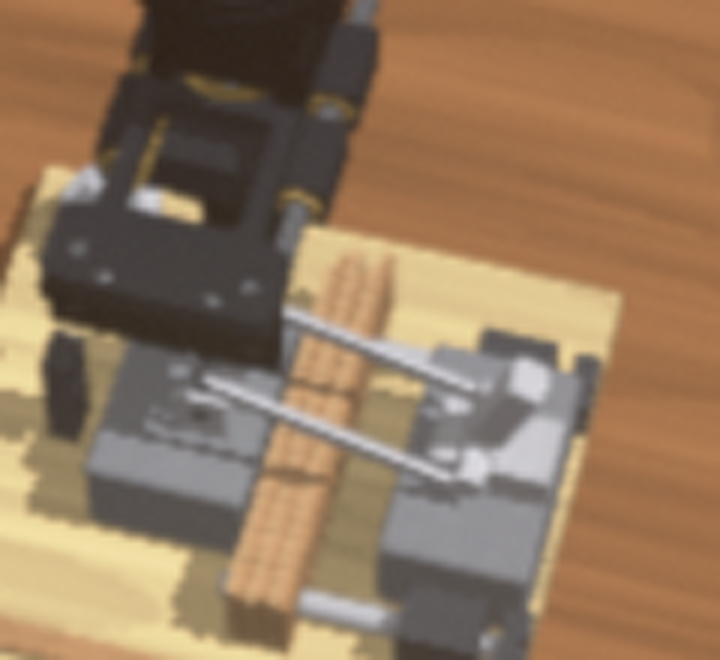

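```bash
python3 - <<'E'
from h import *
b=ld('w18'); print(cl(atz(b,(230+290/3.3,100+500/3.3),.149)))
print(proj(b,H+.0282*CX+np.array([0,0,.149])))
for im,f in((b,'w18'),): print(-np.array(im['R']).T@im['t'])
print(cl(atz(b,(230+290/3.3,100+206/3.3),.05)))
E
```

```text
[ 2.82117543e-02 -7.00760785e-05  1.49000000e-01]
[[317.75164014 251.53633453]]
[0.58009756 0.04742005 0.33662001]
[ 0.07386514 -0.00041772  0.05      ]
```

```bash
python3 - <<'E'
from h import *
crop('w17',270,250,100,120,6,'w17e')
im=ld('w17')
# TCP at w17 time
p=np.array([0.583,-0.1019,0.2422]);
for dz in (0,.01,.02,.03,.04): print(dz,proj(im,p+[0,0,dz]), )
crop('s18',250,180,160,130,5,'s18d')
im=ld('s18'); s=get_state(); p=s['position']
print('scene tcp',(proj(im,p)-[250,180])*5,(proj(im,p+[0,0,.02])-[250,180])*5,(proj(im,p+[0,0,.05])-[250,180])*5)
E
```

```text
0 [[317.47505093 273.32995426]]
0.01 [[317.4856708  279.23835976]]
0.02 [[317.49739107 285.75877257]]
0.03 [[317.51039077 292.9907147 ]]
0.04 [[317.52488957 301.05632125]]
scene tcp [[305.64339033 337.60463734]] [[304.82753524 311.99022265]] [[303.56311205 272.26801447]]
```

View pics/w17e.png

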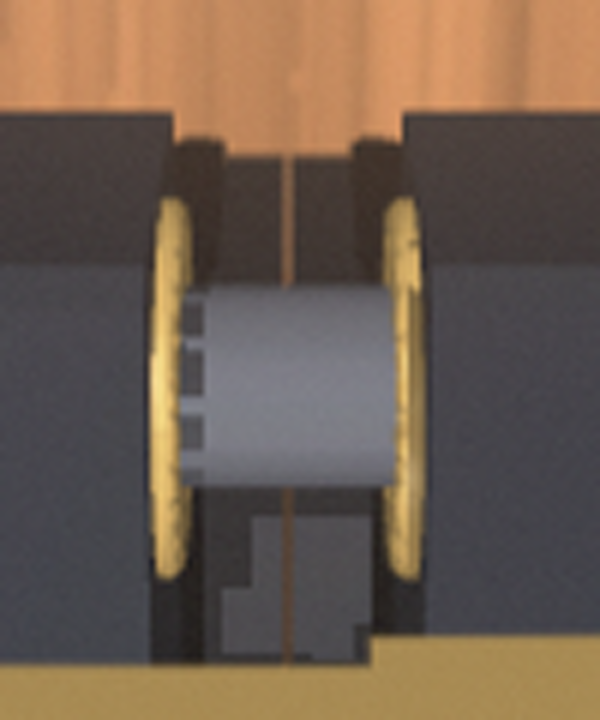

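View pics/s18d.png

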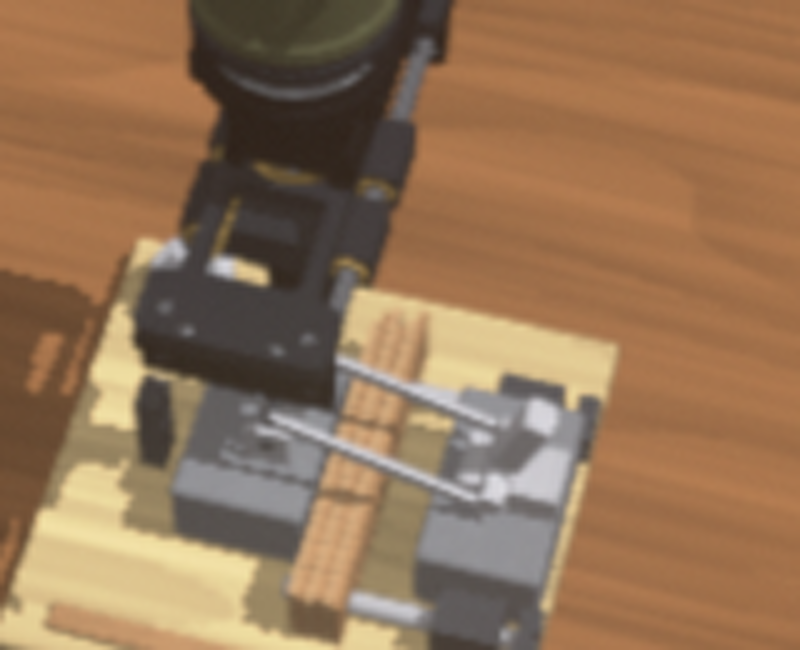

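play_rows(series=[0,0,0,-0.03,0,0,0,0,0.02,0,-0.05,0,0,0,0,0.037,0,-0.03,0,0,0,0,0.037,0,0.0,0,0,0,0,0.037,0,0.025,0,0,0,0,0.037,0,0.025,0,0,0,0,0.032,0,0.025,0,0,0,0,0.027,0,0.025,0,0,0,0,0.022,0,0.025,0,0,0,0,0.022,0,0.025,0,0,0])

```text
time: 16.35
position: [0.5825, 0.0026, 0.1187]
tool_rot: [2.195, 2.241, 0.002]
ft_force: [-0.7, 0.4, 0.9]
grip_width: 0.002
```

```bash
python3 - <<'E'
from h import *
lev()
snap('wrist','w19'); crop('w19',230,150,180,160,4.4,'w19c')
b=ld('w19'); print((proj(b,H+.0282*CX+np.array([0,0,.149]))-[230,150])*4.4)
E
```

```text
tcp [ 0.0356 -0.0014  0.1187] F clamp 0.4 0.7 0.9 g 0.17038292892973905 t 16.35 tilt [ 0.004 -0.002 -1.   ]
[[374.34783168 690.49922542]]
```

View pics/w19c.png

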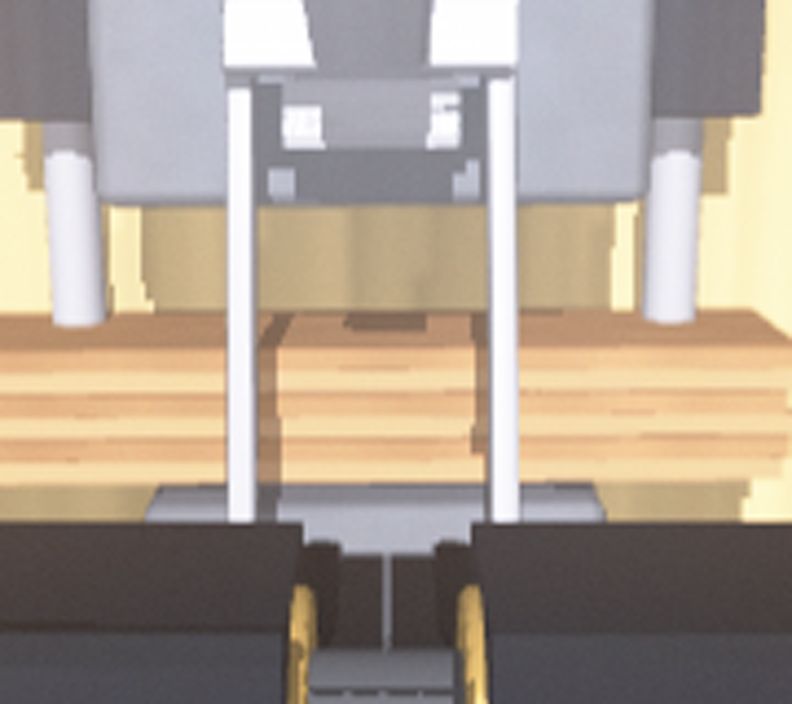

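play_rows(series=[0,-0.005,0,0,0,0,0,0,-0.01,0,0,0,0,0,0,-0.015,0,0,0,0,0,0,-0.02,0,0,0,0,0,0,-0.02,0,0,0,0,0])

```text
time: 16.82
position: [0.5816, -0.0182, 0.1167]
tool_rot: [2.196, 2.241, -0.004]
ft_force: [0.4, 0.7, -0.3]
grip_width: 0.005
```

```bash
python3 - <<'E'
from h import *
lev()
snap('wrist','w20'); crop('w20',230,150,180,160,4.4,'w20c')
b=ld('w20'); print((proj(b,H+.0282*CX+np.array([0,0,.149]))-[230,150])*4.4)
E
```

```text
tcp [0.0148 0.     0.1167] F clamp 0.7 -0.4 -0.3 g 0.4589940127008309 t 16.8167 tilt [ 0.001 -0.005 -1.   ]
[[385.26877836 523.4438714 ]]
```

View pics/w20c.png

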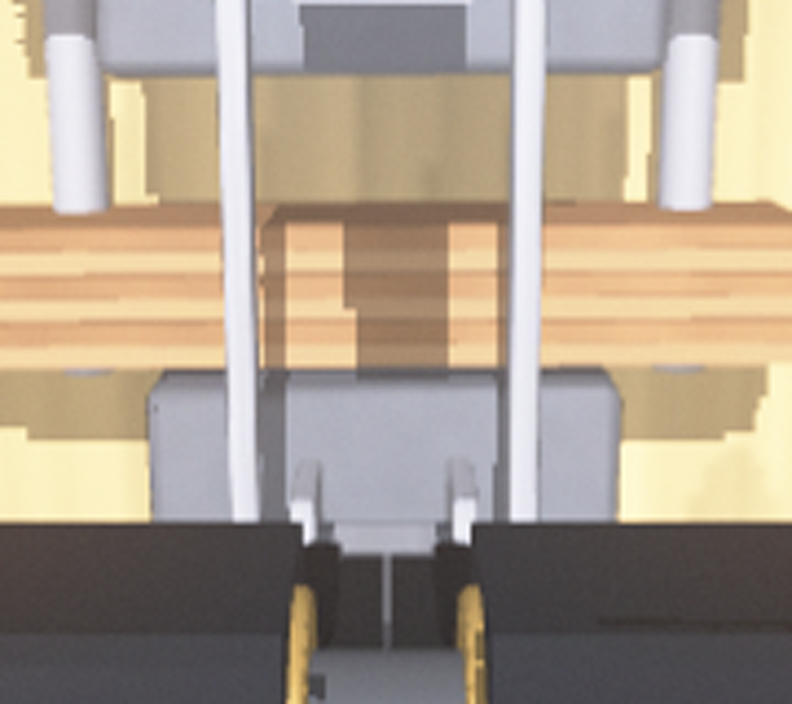

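play_rows(series=[0,-0.005,0,0,0,0,0,0,-0.01,0,0,0,0,0,0,-0.015,0,0,0,0,0,0,-0.02,0,0,0,0,0,0,-0.02,0,0,0,0,0])

```text
time: 17.28
position: [0.5815, -0.0381, 0.1164]
tool_rot: [2.196, 2.242, -0.005]
ft_force: [-0.5, -0.5, -0.2]
grip_width: 0.009
```

```bash
python3 - <<'E'
from h import *
lev()
snap('wrist','w21'); crop('w21',230,150,180,160,4.4,'w21c')
b=ld('w21'); print((proj(b,H+.0282*CX+np.array([0,0,.149]))-[230,150])*4.4)
snap('scene','s21'); crop('s21',270,200,120,110,6,'s21c')
E
```

```text
tcp [-0.005   0.0006  0.1164] F clamp -0.5 0.5 -0.2 g 0.7752293171443297 t 17.2833 tilt [-0.    -0.004 -1.   ]
[[389.36022759 347.47468236]]
```

View pics/w21c.png

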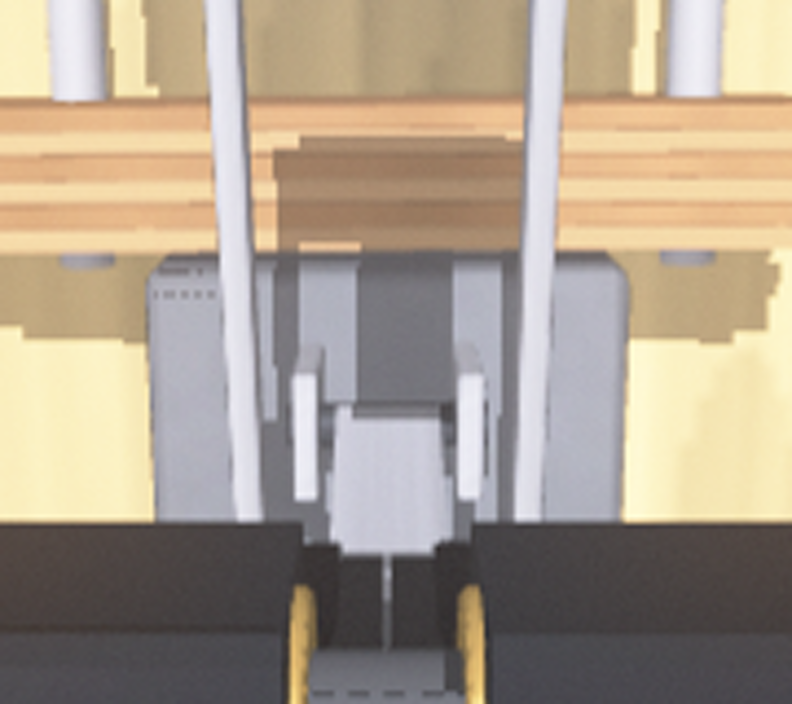

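View pics/s21c.png

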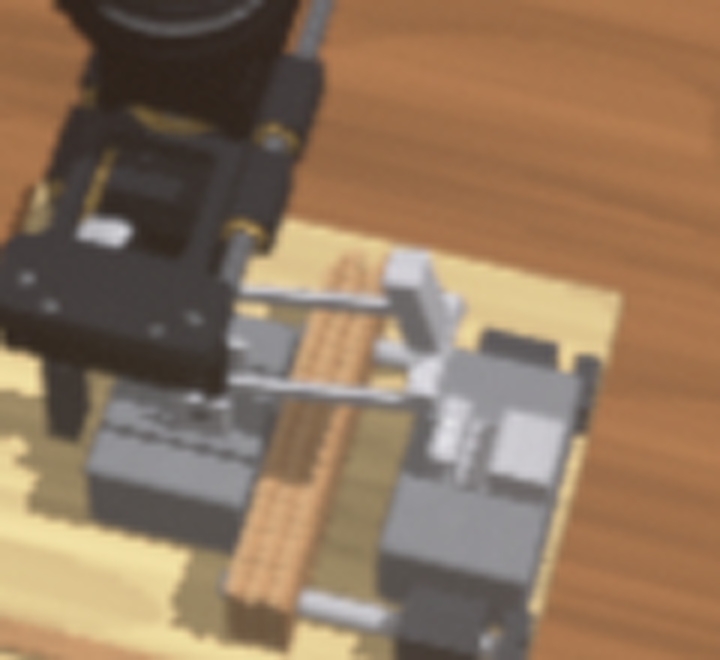

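```bash
python3 - <<'E'
from h import *
crop('w10',200,240,240,140,3.3,'w10e')
crop('w6',220,240,200,140,4,'w6e')
E
```

```text
(no output)
```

View pics/w10e.png

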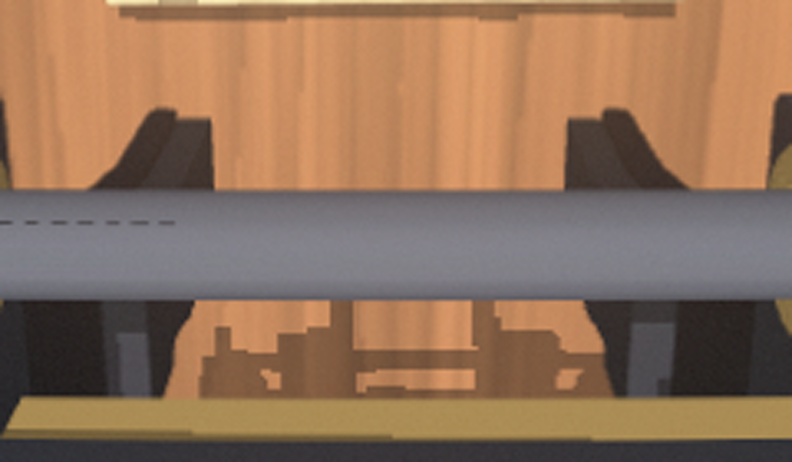

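View pics/w6e.png

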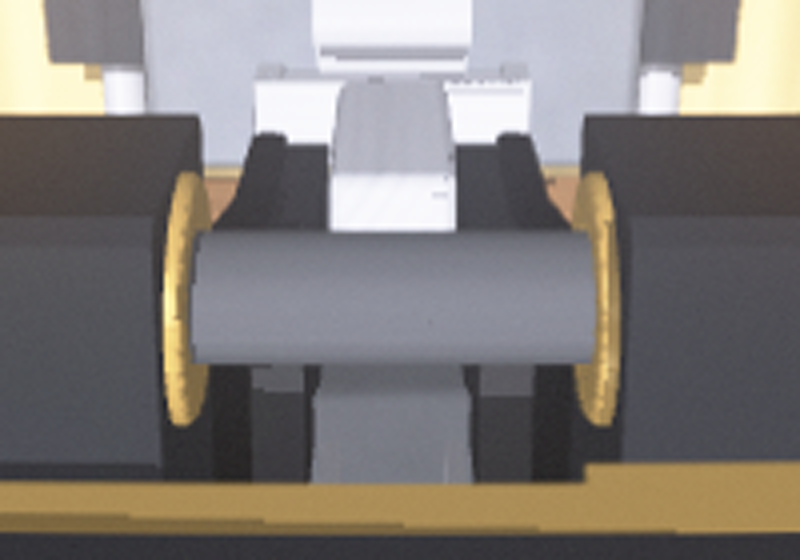

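play_rows(series=[0,0,0,-0.03,0,0,0,0,0,0,-0.07,0,0,0,0,-0.02,0,-0.1,0,0,0,50,-0.055,0,-0.12,0,0,0,50,-0.08,0,-0.12,0,0,0,50,-0.08,0,-0.12,0,0,0,50,-0.08,0,-0.12,0,0,0])

```text
time: 17.97
position: [0.5834, -0.1184, 0.2375]
tool_rot: [2.198, 2.239, -0.003]
ft_force: [0.1, 0.9, -0.7]
grip_width: 0.222
```

```bash
python3 - <<'E'
from h import *
lev()
snap('wrist','w22'); crop('w22',210,0,220,260,3,'w22c')
E
```

```text
tcp [-0.0854  0.0007  0.2375] F clamp 0.9 -0.1 -0.7 g 19.333968664227015 t 17.9667 tilt [ 0.001 -0.004 -1.   ]
```

View pics/w22c.png

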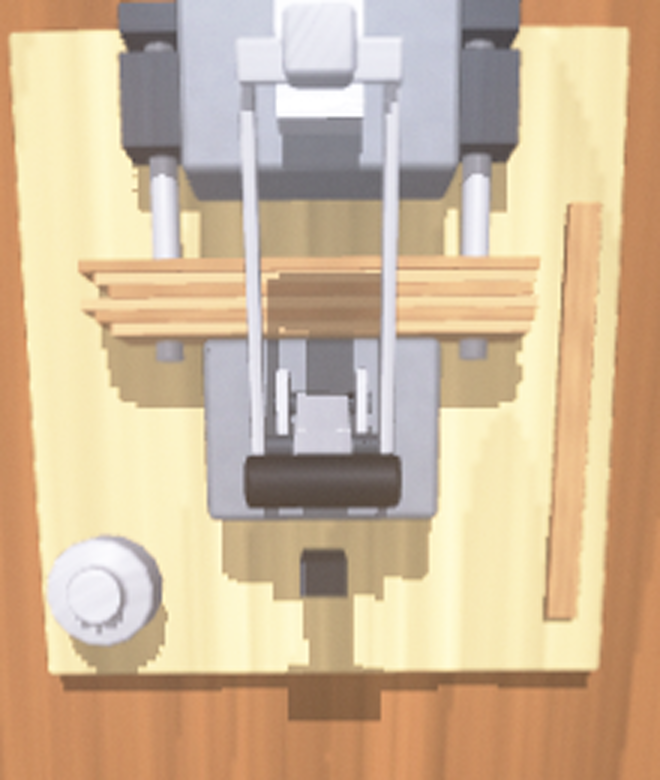

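```bash
python3 - <<'E'
from h import *
c=ld('w22'); f=lambda u,v:(210+u/3,v/3)
for z in (.140,.148): print('grip',cl(atz(c,f(322,480),z)).round(4))
for z in (.16,.17,.18): print('lugtop',cl(atz(c,f(320,44),z)).round(4),'cross',cl(atz(c,f(320,40),z-.045)).round(4))
E
```

```text
grip [-0.0228  0.0003  0.14  ]
grip [-0.0226  0.0003  0.148 ]
lugtop [0.0768 0.     0.16  ] cross [ 0.0935 -0.      0.115 ]
lugtop [0.0733 0.     0.17  ] cross [ 0.0899 -0.      0.125 ]
lugtop [6.98e-02 1.00e-04 1.80e-01] cross [ 0.0864 -0.      0.135 ]
```

```bash
sed -i 's/p0,R0=lugpose(\*b0,solve(\*b0)\[1\])/p0,R0=lugpose(*b0,solve(*b0)[1],-.008)/; s/p,Rt=lugpose(\*b,al)$/p,Rt=lugpose(*b,al,-.008)/; s/-\.0205\*zc/+.008*zc/' h.py; grep -n "008" h.py
python3 - <<'E'
from h import *
print(solve(.0833,.1265))
for u in (.045,-.008):
    p,R=lugpose(.0835,.1265,.25,u); print(cl(p)); go(p,Rt=R)
E
```

```text
44:    p0,R0=lugpose(*b0,solve(*b0)[1],-.008)
46:        b=np.array(b0)+(np.array(b1)-b0)*k/n; th,al=solve(*b); p,Rt=lugpose(*b,al,-.008)
50:    s=get_state();R=Ro.from_rotvec(s['tool_rot']).as_matrix(); zc=-R[:,2]; b=cl(s['position']+.008*zc)
(0.29554787921437176, np.float64(0.2501362992576503))
[ 7.23668218e-02 -1.12580369e-17  1.70101059e-01]
shift [0.1556 0.     0.0662] rot [ 0.03 14.51 -0.17] rows 4.054260386971603 2.0260943883678144
[8.54792317e-02 3.33762623e-17 1.18748701e-01]
shift [ 0.1688 -0.      0.1175] rot [ 0.03 14.51 -0.17] rows 4.932872628189686 2.0260943883678144
```

play_rows(series=[50,0.04,0,0,0,3,0,50,0.08,0,0,0,7,0,50,0.12,0,0.01,0,11,0,50,0.15,0,0.03,0,14.5,0,50,0.156,0,0.055,0,14.5,0,50,0.156,0,0.066,0,14.5,0,50,0.156,0,0.066,0,14.5,0,50,0.156,0,0.066,0,14.5,0])

```text
time: 18.68
position: [0.5799, 0.0401, 0.1702]
tool_rot: [-2.063, -2.111, -0.257]
ft_force: [-0.0, -0.3, 0.1]
grip_width: 0.501
```

```bash
python3 - <<'E'
from h import *
lev()
snap('wrist','w23'); crop('w23',170,120,300,210,2.6,'w23c')
for u in (-.008,):
    p,R=lugpose(.0835,.1265,.25,u); go(p,Rt=R)
E
```

```text
tcp [0.0731 0.0003 0.1702] F clamp -0.3 0.0 0.1 g 43.58719361779612 t 18.6833 tilt [-0.006  0.246 -0.969]
shift [-0.0004 -0.0006  0.0541] rot [ 0.11  0.05 -0.1 ] rows 1.2968220540716842 0.021834701410936793
```

View pics/w23c.png

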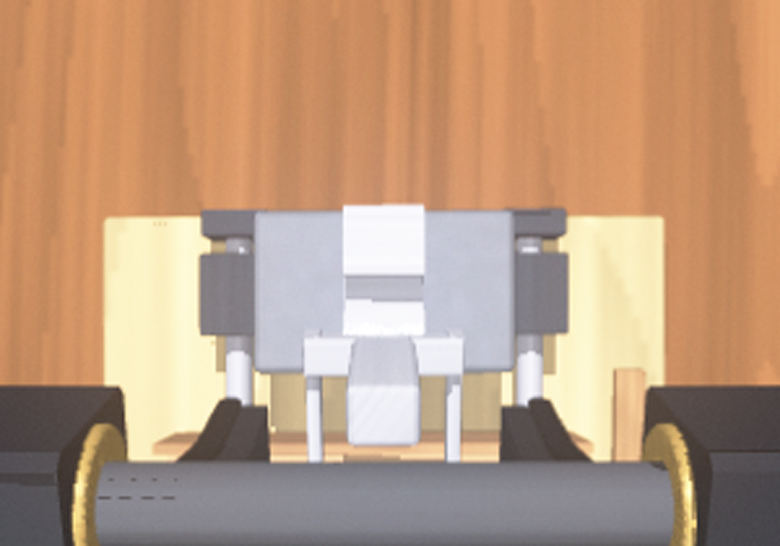

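play_rows(series=[50,0,-0.0005,0.015,0,0,0,50,0,-0.0005,0.03,0,0,0,50,0,-0.0005,0.04,0,0,0,50,0,-0.0005,0.048,0,0,0,50,0,-0.0005,0.053,0,0,0,50,0,-0.0005,0.053,0,0,0])

```text
time: 19.23
position: [0.5792, 0.0532, 0.1186]
tool_rot: [-2.063, -2.111, -0.258]
ft_force: [-0.9, 0.2, 0.3]
grip_width: 0.499
```

```bash
python3 - <<'E'
from h import *
lev(); est()
snap('wrist','w24'); crop('w24',170,120,300,210,2.6,'w24c')
E
```

```text
tcp [0.0863 0.0007 0.1186] F clamp 0.3 0.9 0.3 g 43.42724370939136 t 19.2333 tilt [-0.006  0.247 -0.969]
bar est [0.0843 0.0007 0.1263] tilt 0.25 F [-0.9  0.2  0.3] T [-0.35  0.04  0.03] g 43.42724370939136 t 19.2333
```

View pics/w24c.png

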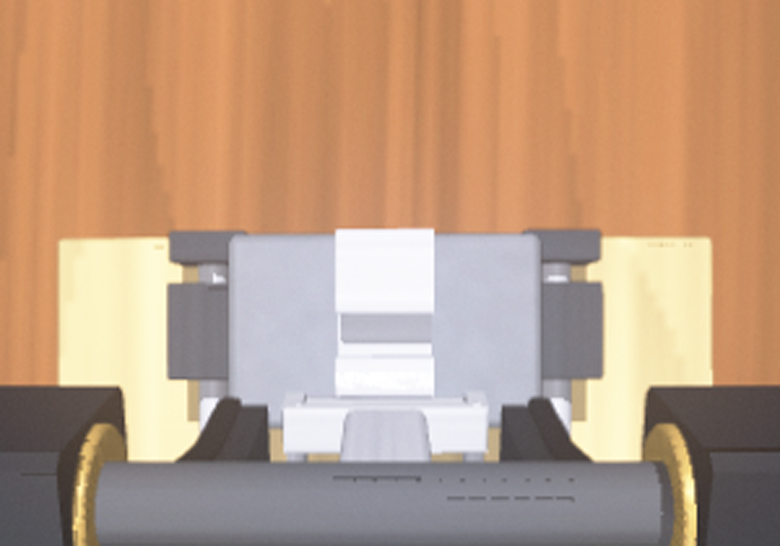

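play_rows(series=[0,0,0,0,0,0,0,0,0,0,0,0,0,0,0,0,0,0,0,0,0,0,0,0,0,0,0,0,0,0,0,0,0,0,0,0,0,0,0,0,0,0,0,0,0,0,0,0,0], force=25)

```text
time: 19.87
position: [0.5795, 0.0531, 0.1192]
tool_rot: [-2.064, -2.111, -0.26]
ft_force: [-0.1, 0.2, 0.5]
grip_width: 0.181
```

```bash
python3 - <<'E'
from h import *
est()
c=ld('w24'); f=lambda u,v:(170+u/2.6,120+v/2.6)
for v in (229,313,345,357,395): print(v,cl(atz(c,f(385,v),.0795)).round(4))
print('path');path((.0838,.1263),(.1003,.0895),10)
E
```

```text
bar est [0.0841 0.0004 0.1269] tilt 0.25 F [-0.1  0.2  0.5] T [-0.43  0.08  0.03] g 15.741997379449078 t 19.8667
229 [0.1285 0.0002 0.0795]
313 [0.1061 0.0003 0.0795]
345 [0.0976 0.0003 0.0795]
357 [0.0944 0.0003 0.0795]
395 [0.0843 0.0003 0.0795]
path
[0.4 0.  4. ] [ 0.  -2.4  0. ] th 0.254 al 0.205 b [0.08545 0.12262]
[0.7 0.  7.9] [ 0.  -4.7 -0. ] th 0.221 al 0.163 b [0.0871  0.11894]
[ 1.1 -0.  11.9] [-0.  -7.1  0. ] th 0.183 al 0.122 b [0.08875 0.11526]
[ 1.5  0.  15.8] [-0.  -9.5 -0. ] th 0.140 al 0.081 b [0.0904  0.11158]
[ 1.9  0.  19.7] [  0.  -11.8   0. ] th 0.091 al 0.040 b [0.09205 0.1079 ]
[ 2.3  0.  23.6] [  0.  -14.2  -0. ] th 0.037 al -0.001 b [0.0937  0.10422]
[ 2.7 -0.  27.5] [ -0.  -16.5   0. ] th -0.022 al -0.041 b [0.09535 0.10054]
[ 3.1  0.  31.3] [  0.  -18.7   0. ] th -0.085 al -0.080 b [0.097   0.09686]
[ 3.5  0.  35.2] [  0.  -20.9  -0. ] th -0.153 al -0.118 b [0.09865 0.09318]
[ 3.9  0.  39.1] [  0. -23.   0.] th -0.225 al -0.155 b [0.1003 0.0895]
```

play_rows(series=[0,0.0004,0,0.004,0,-2.4,0,0,0.0007,0,0.0079,0,-4.7,0,0,0.0011,0,0.0119,0,-7.1,0,0,0.0015,0,0.0158,0,-9.5,0,0,0.0019,0,0.0197,0,-11.8,0,0,0.0023,0,0.0236,0,-14.2,0,0,0.0027,0,0.0275,0,-16.5,0,0,0.0031,0,0.0313,0,-18.7,0,0,0.0035,0,0.0352,0,-20.9,0,0,0.0039,0,0.0391,0,-23,0])

```text
time: 20.7
position: [0.5791, 0.0631, 0.0818]
tool_rot: [2.116, 2.16, -0.167]
ft_force: [1.1, -5.9, -1.1]
grip_width: 0.183
```

play_rows(series=[0,0,0,0,0,0,0,0,0,0,0,0,0,0,0,0,0,0,0,0,0])

```text
time: 20.95
position: [0.579, 0.066, 0.0822]
tool_rot: [2.119, 2.165, -0.16]
ft_force: [1.2, -1.1, -0.9]
grip_width: 0.182
```

```bash
python3 - <<'E'
from h import *
est()
snap('wrist','w25'); crop('w25',170,120,300,210,2.6,'w25c')
c=ld('w25'); f=lambda u,v:(170+u/2.6,120+v/2.6)
for v in (330,340,350,355,360,365,370): print(v,cl(atz(c,f(310,v),.097))[0].round(4))
E
```

```text
bar est [0.1003 0.0006 0.0901] tilt -0.151 F [ 1.2 -1.1 -0.9] T [-0.3   0.03  0.06] g 15.832049178921416 t 20.95
330 0.1221
340 0.1199
350 0.1177
355 0.1166
360 0.1155
365 0.1144
370 0.1132
```

View pics/w25c.png

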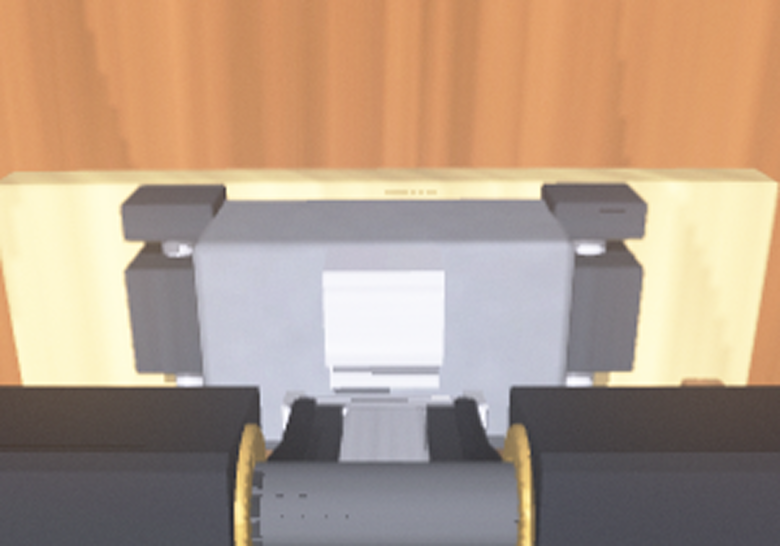

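```bash
python3 - <<'E'
from h import *
path((.1003,.0901),(.0998,.071),8)
E
```

```text
[ 0.1 -0.   2.4] [-0.  -1.4 -0. ] th -0.232 al -0.173 b [0.1002375 0.0877125]
[ 0.2 -0.   4.7] [ 0.  -2.8  0. ] th -0.245 al -0.197 b [0.100175 0.085325]
[0.3 0.  7.1] [ 0.  -4.1  0. ] th -0.260 al -0.221 b [0.1001125 0.0829375]
[0.4 0.  9.4] [-0.  -5.5  0. ] th -0.276 al -0.245 b [0.10005 0.08055]
[ 0.5 -0.  11.8] [ 0.  -6.9  0. ] th -0.295 al -0.269 b [0.0999875 0.0781625]
[ 0.6 -0.  14.1] [ 0.  -8.3  0. ] th -0.315 al -0.293 b [0.099925 0.075775]
[ 0.7 -0.  16.5] [ 0.  -9.6  0. ] th -0.337 al -0.317 b [0.0998625 0.0733875]
[ 0.8 -0.  18.8] [  0. -11.   0.] th -0.361 al -0.341 b [0.0998 0.071 ]
```

Half way first, to feel for contact.

play_rows(series=[0,0.0001,0,0.0024,0,-1.4,0,0,0.0002,0,0.0047,0,-2.8,0,0,0.0003,0,0.0071,0,-4.1,0,0,0.0004,0,0.0094,0,-5.5,0,0,0.0005,0,0.0118,0,-6.9,0,0,0.0005,0,0.0118,0,-6.9,0,0,0.0005,0,0.0118,0,-6.9,0])

```text
time: 21.58
position: [0.579, 0.0664, 0.0699]
tool_rot: [2.049, 2.099, -0.281]
ft_force: [-0.5, 0.3, -0.4]
grip_width: 0.186
```

```bash
python3 - <<'E'
from h import *
est()
E
```

```text
bar est [0.1016 0.0005 0.0776] tilt -0.272 F [-0.5  0.3 -0.4] T [ 0.28  0.12 -0.07] g 16.17720544181068 t 21.5833
```

play_rows(series=[0,-0.0003,0,0.0024,0,-1.4,0,0,-0.0006,0,0.0045,0,-2.8,0,0,-0.0008,0,0.0062,0,-4,0,0,-0.0008,0,0.0062,0,-4,0,0,-0.0008,0,0.0062,0,-4,0])

```text
time: 22.0
position: [0.5791, 0.0636, 0.064]
tool_rot: [2.01, 2.058, -0.347]
ft_force: [-0.6, 1.9, -1.5]
grip_width: 0.183
```

```bash
python3 - <<'E'
from h import *
est()
s=get_state();R=Ro.from_rotvec(s['tool_rot']).as_matrix();print('down',R.T@[0,0,-.001]*1000,'-x',R.T@-CX)
E
```

```text
bar est [0.0994 0.0005 0.0716] tilt -0.342 F [-0.6  1.9 -1.5] T [ 0.91  0.11 -0.04] g 15.936084285888397 t 22.0
down [ 3.35434826e-01 -6.06418760e-05  9.42063413e-01] -x [-9.42063062e-01  8.44092381e-04  3.35434755e-01]
```

play_rows(series=[0,0.0003,0,0.001,0,-0.4,0,0,0.0006,0,0.002,0,-0.8,0,0,0.0006,0,0.002,0,-0.8,0,0,0.0006,0,0.002,0,-0.8,0])

```text
time: 22.33
position: [0.5793, 0.0631, 0.0632]
tool_rot: [2.003, 2.049, -0.359]
ft_force: [-1.9, 3.0, 5.9]
grip_width: 0.181
```

```bash
python3 - <<'E'
from h import *
est()
E
```

```text
bar est [0.0989 0.0004 0.0707] tilt -0.356 F [-1.9  3.   5.9] T [ 0.75  0.73 -0.2 ] g 15.704650041214029 t 22.3333
```

```bash
python3 - <<'E'
from h import *
path((.0989,.0707),(.0930,.0712),6)
E
```

```text
[-1.   0.   0.3] [ 0. -0.  0.] th -0.304 al -0.347 b [0.09791667 0.07078333]
[-1.9  0.   0.5] [ 0.  -0.1  0. ] th -0.271 al -0.347 b [0.09693333 0.07086667]
[-2.9  0.   0.8] [ 0. -0.  0.] th -0.238 al -0.347 b [0.09595 0.07095]
[-3.8  0.   1. ] [ 0. -0.  0.] th -0.205 al -0.346 b [0.09496667 0.07103333]
[-4.8  0.   1.3] [0. 0. 0.] th -0.171 al -0.346 b [0.09398333 0.07111667]
[-5.7  0.   1.5] [0.  0.1 0. ] th -0.137 al -0.345 b [0.093  0.0712]
```

play_rows(series=[0,-0.0006,0,-0.0008,0,0,0,0,-0.0013,0,-0.0005,0,0,0,0,-0.0022,0,-0.0003,0,0,0,0,-0.0032,0,0,0,0,0,0,-0.0041,0,0.0002,0,0,0,0,-0.0051,0,0.0005,0,0,0,0,-0.0051,0,0.0005,0,0,0,0,-0.0051,0,0.0005,0,0,0])

```text
time: 23.0
position: [0.5793, 0.0598, 0.0633]
tool_rot: [2.003, 2.051, -0.357]
ft_force: [-0.9, 6.0, -0.6]
grip_width: 0.182
```

```bash
python3 - <<'E'
from h import *
est()
E
```

```text
bar est [0.0956 0.0004 0.0708] tilt -0.353 F [-0.9  6.  -0.6] T [ 1.66  0.41 -0.13] g 15.806216096945368 t 23.0
```

play_rows(series=[0,-0.001,0,0.0003,0,0,0,0,-0.002,0,0.0006,0,0,0,0,-0.003,0,0.0009,0,0,0,0,-0.003,0,0.0009,0,0,0,0,-0.003,0,0.0009,0,0,0])

```text
time: 23.42
position: [0.5794, 0.0587, 0.0634]
tool_rot: [2.003, 2.054, -0.354]
ft_force: [-1.8, 8.8, 0.4]
grip_width: 0.185
```

```bash
python3 - <<'E'
from h import *
est()
E
```

```text
bar est [0.0945 0.0004 0.0709] tilt -0.351 F [-1.8  8.8  0.4] T [ 2.23  0.52 -0.24] g 16.080982986269913 t 23.4167
```

play_rows(series=[0,-0.001,0,0.0003,0,0,0,0,-0.002,0,0.0006,0,0,0,0,-0.003,0,0.0009,0,0,0,0,-0.003,0,0.0009,0,0,0,0,-0.003,0,0.0009,0,0,0])

```text
time: 23.83
position: [0.5794, 0.0587, 0.0633]
tool_rot: [2.003, 2.057, -0.35]
ft_force: [-1.9, 14.6, 1.0]
grip_width: 0.181
```

```bash
python3 - <<'E'
from h import *
est()
snap('wrist','w26'); crop('w26',170,120,300,210,2.6,'w26c')
E
```

```text
bar est [0.0945 0.0004 0.0709] tilt -0.347 F [-1.9 14.6  1. ] T [ 3.07  0.76 -0.34] g 15.725604317802805 t 23.8333
```

View pics/w26c.png

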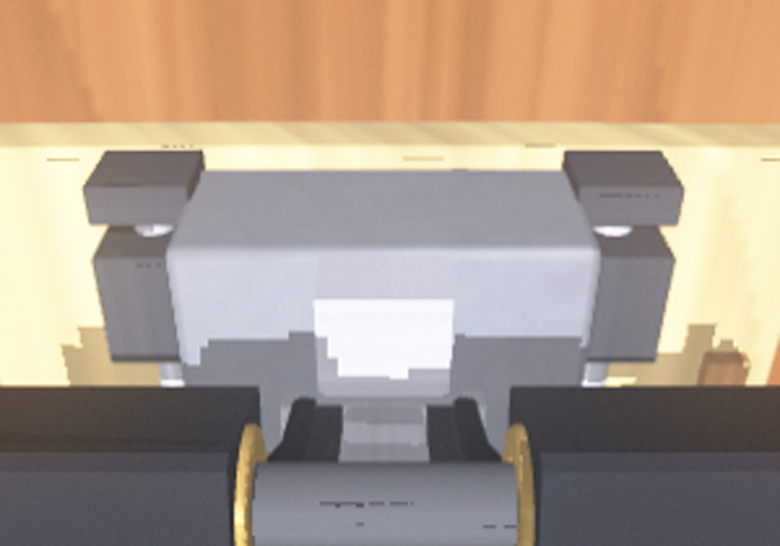

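play_rows(series=[0,0.003,0,-0.001,0,0,0,0,0.005,0,-0.0017,0,0,0,0,0.005,0,-0.0017,0,0,0,20,0.005,0,-0.0017,0,0,0,50,0.005,0,-0.0017,0,0,0,50,0.005,0,-0.0017,0,0,0,50,0.005,0,-0.0017,0,0,0,50,0.005,0,-0.0017,0,0,0,50,0.005,0,-0.0017,0,0,0])

```text
time: 24.63
position: [0.5795, 0.0561, 0.0642]
tool_rot: [2.003, 2.047, -0.36]
ft_force: [-0.3, -0.0, -1.3]
grip_width: 0.463
```

play_rows(series=[50,0,0,-0.015,0,0,0,50,0,0,-0.04,0,0,0,50,0,0,-0.07,0,0,0,50,-0.03,0,-0.11,0,4,0,50,-0.06,0,-0.14,0,8,0,50,-0.1,0,-0.16,0,12,0,50,-0.14,0,-0.17,0,16,0,50,-0.18,0,-0.175,0,20,0,50,-0.22,0,-0.175,0,20,0,50,-0.22,0,-0.175,0,20,0])

```text
time: 25.47
position: [0.5819, -0.1008, 0.3094]
tool_rot: [2.204, 2.221, -0.005]
ft_force: [0.5, -1.3, 0.0]
grip_width: 0.498
```

```bash
python3 - <<'E'
from h import *
lev()
snap('wrist','w27'); crop('w27',210,0,220,260,3,'w27c')
E
```

```text
tcp [-0.0677  0.0017  0.3094] F clamp -1.4 -0.5 0.0 g 43.32665312665327 t 25.4667 tilt [ 0.007 -0.011 -1.   ]
```

View pics/w27c.png

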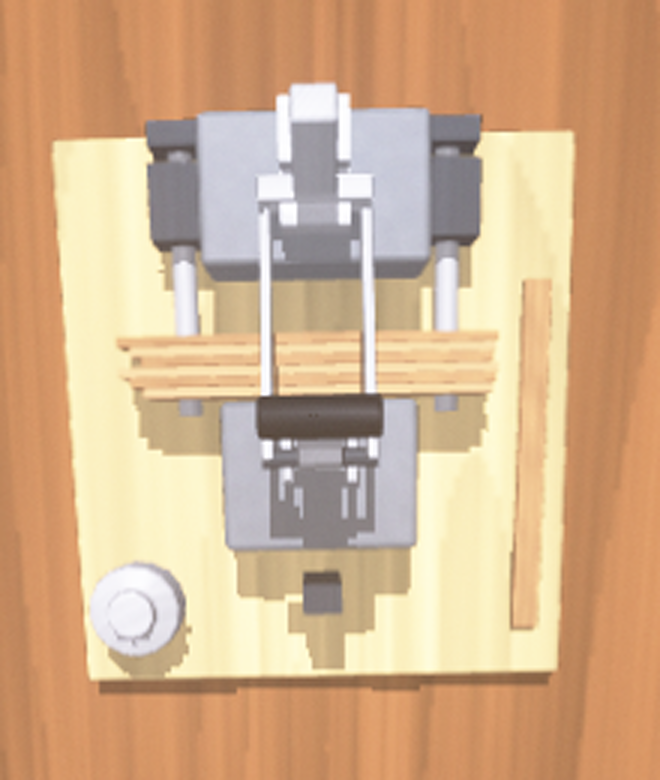

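```bash
python3 - <<'E'
from h import *
c=ld('w27'); f=lambda u,v:(210+u/3,v/3)
print('grip',cl(atz(c,f(320,416),.152)).round(4),'pin',cl(atz(c,f(320,457),.105)).round(4),'cross near bot',cl(atz(c,f(316,203),.079)).round(4))
for z in (.17,.107):
    p=H+.0125*CX+np.array([0,0,z]); go(p,91.4)
E
```

```text
grip [0.0128 0.     0.152 ] pin [-1.00e-04  1.00e-04  1.05e-01] cross near bot [ 0.0917 -0.0002  0.079 ]
shift [ 0.0786 -0.0005  0.1373] rot [ 0.31  0.57 -0.83] rows 3.795121816381777 0.146794909526855
shift [ 0.0793 -0.0008  0.2003] rot [ 0.31  0.57 -0.83] rows 5.166550459754996 0.146794909526855
```

play_rows(series=[75,0.03,0,0.02,0,0,0,75,0.06,0,0.05,0,0,-0.4,75,0.079,-0.0005,0.09,0,0.5,-0.8,75,0.079,-0.0005,0.13,0,0.5,-0.8,75,0.079,-0.0005,0.137,0,0.5,-0.8,75,0.079,-0.0005,0.137,0,0.5,-0.8,75,0.079,-0.0007,0.155,0,0.5,-0.8,75,0.079,-0.0007,0.175,0,0.5,-0.8,75,0.079,-0.0007,0.19,0,0.5,-0.8,75,0.079,-0.0007,0.2,0,0.5,-0.8])

```text
time: 26.35
position: [0.5814, -0.0117, 0.1055]
tool_rot: [2.181, 2.26, 0.005]
ft_force: [-0.4, 0.2, -0.3]
grip_width: 0.749
```

```bash
python3 - <<'E'
from h import *
lev()
snap('wrist','w28'); cv2.imwrite('pics/w28c.png',ld('w28')['frame'][100:,:,::-1])
E
```

```text
tcp [0.0213 0.     0.1055] F clamp 0.2 0.4 -0.3 g 65.13890710895173 t 26.35 tilt [ 0.003  0.002 -1.   ]
```

View pics/w28c.png

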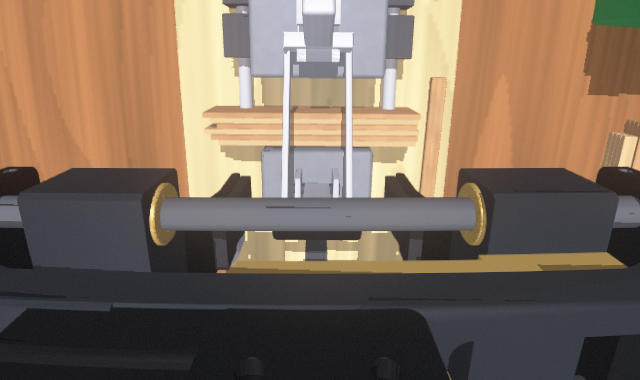

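play_rows(series=[75,-0.003,0,0,0,0,0,75,-0.003,0,0,0,0,0])

```text
time: 26.57
position: [0.5816, -0.015, 0.1061]
tool_rot: [2.181, 2.26, 0.005]
ft_force: [-0.0, -0.1, -0.2]
grip_width: 0.746
```

```bash
python3 - <<'E'
from h import *
lev()
E
```

```text
tcp [ 1.800e-02 -1.000e-04  1.061e-01] F clamp -0.1 0.0 -0.2 g 64.93031869713853 t 26.5667 tilt [ 0.003  0.001 -1.   ]
```

play_rows(series=[75,-0.0055,0,0,0,0,0,75,-0.0055,0,0,0,0,0,0,-0.0055,0,0,0,0,0,0,-0.0055,0,0,0,0,0,0,-0.0055,0,0,0,0,0,0,-0.0055,0,0,0,0,0,0,-0.0055,0,0,0,0,0,0,-0.0055,0,0,0,0,0,0,-0.0055,0,0,0,0,0,0,-0.0055,0,0,0,0,0], force=35)

```text
time: 27.4
position: [0.5812, -0.0191, 0.1043]
tool_rot: [-2.18, -2.262, -0.004]
ft_force: [3.4, 1.3, -3.1]
grip_width: 0.453
```

```bash
python3 - <<'E'
from h import *
lev()
E
```

```text
tcp [0.0139 0.0005 0.1043] F clamp 1.2 -3.4 -3.1 g 39.421313700626385 t 27.4 tilt [ 0.002  0.002 -1.   ]
```

```bash
python3 - <<'E'
from h import *
lev(); arc(-.165,[-.1,-.05,0,.05,.1,.15,.2,.25,.3,.35,.4,.45,.5,.6,.7,.8,.9,1.0,1.1,1.2,1.3,1.4,1.5,1.571])
E
```

```text
tcp [0.0139 0.0005 0.1043] F clamp 1.2 -3.4 -3.1 g 39.421313700626385 t 27.4 tilt [ 0.002  0.002 -1.   ]
-0.10 [-5.  -0.1 -0.7]
-0.05 [-8.9 -0.1 -1. ]
0.00 [-12.8  -0.2  -1.1]
0.05 [-16.7  -0.2  -1. ]
0.10 [-20.6  -0.3  -0.7]
0.15 [-24.5  -0.3  -0.2]
0.20 [-28.3  -0.4   0.4]
0.25 [-32.1  -0.4   1.3]
0.30 [-35.9  -0.4   2.4]
0.35 [-39.6  -0.5   3.6]
0.40 [-43.2  -0.5   5. ]
0.45 [-46.7  -0.6   6.6]
0.50 [-50.2  -0.6   8.4]
0.60 [-56.9  -0.7  12.5]
0.70 [-63.1  -0.8  17.2]
0.80 [-68.8  -0.9  22.5]
0.90 [-74.   -1.   28.3]
1.00 [-78.5  -1.   34.7]
1.10 [-82.4  -1.1  41.4]
1.20 [-85.6  -1.1  48.5]
1.30 [-88.1  -1.2  55.9]
1.40 [-89.8  -1.2  63.5]
1.50 [-90.7  -1.2  71.3]
1.57 [-90.9  -1.3  76.8]
```

play_rows(series=[0,-0.0025,0,-0.0004,0,0,0,0,-0.005,0,-0.0007,0,0,0,0,-0.0089,0,-0.001,0,0,0,0,-0.0128,0,-0.0011,0,0,0,0,-0.0167,0,-0.001,0,0,0,0,-0.0206,0,-0.0007,0,0,0,0,-0.0206,0,-0.0007,0,0,0,0,-0.0206,0,-0.0007,0,0,0])

```text
time: 28.07
position: [0.5816, -0.0335, 0.1052]
tool_rot: [-2.172, -2.261, -0.012]
ft_force: [1.8, 10.0, 1.7]
grip_width: 0.455
```

```bash
python3 - <<'E'
from h import *
lev()
snap('scene','s29'); crop('s29',270,200,120,110,6,'s29c')
snap('wrist','w29'); crop('w29',230,60,180,160,4.4,'w29c')
E
```

```text
tcp [-0.0005  0.0004  0.1052] F clamp 9.9 -2.0 1.7 g 39.60727769126602 t 28.0667 tilt [ 0.    0.01 -1.  ]
```

View pics/s29c.png

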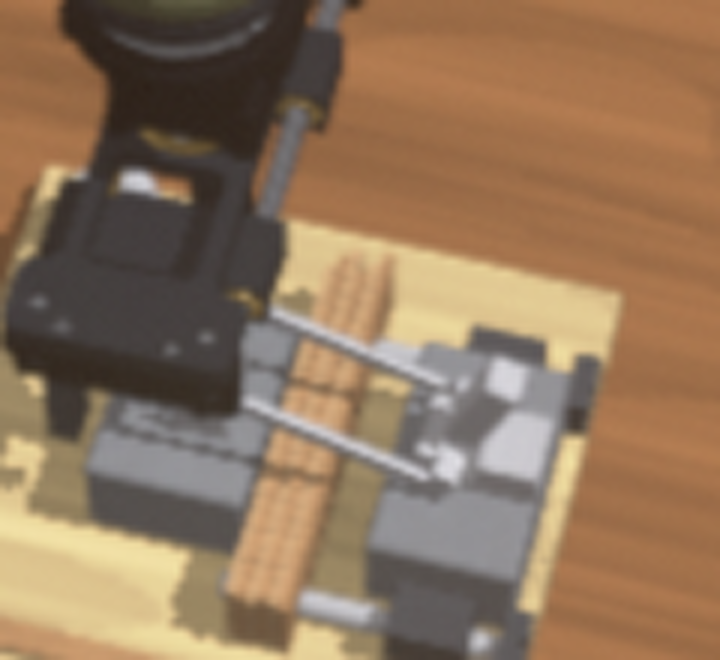

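View pics/w29c.png

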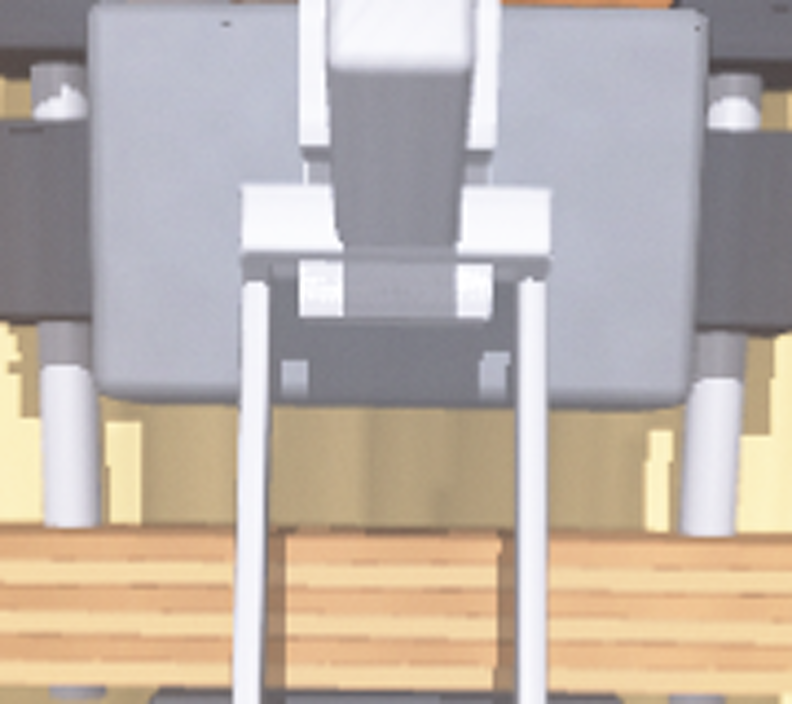

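```bash
python3 - <<'E'
from h import *
arc(.1,np.arange(.15,.61,.05))
E
```

```text
0.15 [-3.9 -0.1  0.4]
0.20 [-7.7 -0.1  1.1]
0.25 [-11.5  -0.2   1.9]
0.30 [-15.3  -0.2   2.9]
0.35 [-19.   -0.3   4.2]
0.40 [-22.6  -0.4   5.5]
0.45 [-26.2  -0.4   7.1]
0.50 [-29.7  -0.5   8.9]
0.55 [-33.1  -0.5  10.8]
0.60 [-36.4  -0.6  12.9]
```

play_rows(series=[0,-0.0039,0,0.0004,0,0,0,0,-0.0077,0,0.001,0,0,0,0,-0.0115,0,0.0018,0,0,0,0,-0.0153,0,0.0028,0,0,0,0,-0.019,0,0.004,0,0,0,0,-0.0226,0,0.0054,0,0,0,0,-0.0262,0,0.007,0,0,0,0,-0.0297,-0.0004,0.0088,0,0,0,0,-0.0331,-0.0005,0.0107,0,0,0,0,-0.0331,-0.0005,0.0107,0,0,0], force=45)

```text
time: 29.0
position: [0.5828, -0.0704, 0.0962]
tool_rot: [-2.177, -2.261, -0.01]
ft_force: [-1.3, 5.0, 9.7]
grip_width: 0.448
```

```bash
python3 - <<'E'
from h import *
c=lev(); print('theta by x',np.arcsin(-c[0]/.078))
arc(.55,np.arange(.6,1.2,.05))
E
```

```text
tcp [-0.0374  0.0001  0.0962] F clamp 5.0 1.1 9.7 g 38.93788114270491 t 29.0 tilt [ 0.002  0.007 -1.   ]
theta by x 0.499786685724555
0.60 [-3.3 -0.   2.1]
0.65 [-6.5 -0.1  4.4]
0.70 [-9.5 -0.1  6.8]
0.75 [-12.5  -0.2   9.3]
0.80 [-15.3  -0.2  12. ]
0.85 [-17.9  -0.3  14.9]
0.90 [-20.4  -0.3  17.9]
0.95 [-22.8  -0.3  21. ]
1.00 [-25.   -0.4  24.2]
1.05 [-27.1  -0.4  27.5]
1.10 [-29.   -0.5  30.9]
1.15 [-30.7  -0.5  34.4]
```

play_rows(series=[0,-0.0033,0,0.0021,0,0,0,0,-0.0065,0,0.0044,0,0,0,0,-0.0095,0,0.0068,0,0,0,0,-0.0125,0,0.0093,0,0,0,0,-0.0153,0,0.012,0,0,0,0,-0.0179,0,0.0149,0,0,0,0,-0.0204,0,0.0179,0,0,0,0,-0.0228,-0.0003,0.021,0,0,0,0,-0.025,-0.0004,0.0242,0,0,0,0,-0.025,-0.0004,0.0242,0,0,0])

```text
time: 29.83
position: [0.5836, -0.1007, 0.072]
tool_rot: [2.181, 2.258, 0.004]
ft_force: [0.6, -3.7, 7.2]
grip_width: 0.44
```

```bash
python3 - <<'E'
from h import *
c=lev(); print('theta by x',np.arcsin(-c[0]/.078),'by z',np.arccos((c[2]+.0473-.075)/.078))
arc(1.0,[1.05,1.1,1.15,1.2,1.25,1.3,1.35,1.4,1.45,1.5,1.535,1.571])
E
```

```text
tcp [-0.0677  0.      0.072 ] F clamp -3.7 -0.5 7.2 g 38.266302445286115 t 29.8333 tilt [ 0.003  0.    -1.   ]
theta by x 1.0517590962340044 by z 0.9663459701994044
1.05 [-2.  -0.   3.3]
1.10 [-3.9 -0.1  6.8]
1.15 [-5.6 -0.1 10.3]
1.20 [-7.1 -0.1 13.9]
1.25 [-8.4 -0.1 17.5]
1.30 [-9.5 -0.2 21.3]
1.35 [-10.5  -0.2  25.1]
1.40 [-11.2  -0.2  28.9]
1.45 [-11.8  -0.2  32.7]
1.50 [-12.2  -0.3  36.6]
1.53 [-12.3  -0.3  39.4]
1.57 [-12.4  -0.3  42.2]
```

play_rows(series=[0,-0.001,0,0.0033,0,0,0,0,-0.002,0,0.0068,0,0,0,0,-0.0035,0,0.0103,0,0,0,0,-0.005,0,0.0139,0,0,0,0,-0.0063,0,0.0175,0,0,0,0,-0.0075,0,0.0213,0,0,0,0,-0.0075,0,0.0213,0,0,0])

```text
time: 30.42
position: [0.584, -0.1123, 0.0508]
tool_rot: [2.18, 2.252, -0.001]
ft_force: [1.4, -9.4, 6.1]
grip_width: 0.439
```

```bash
python3 - <<'E'
from h import *
c=lev(); print('theta by x',np.arcsin(min(1,-c[0]/.078)),'by z',np.arccos((c[2]+.0473-.075)/.078))
snap('wrist','w30'); cv2.imwrite('pics/w30c.png',ld('w30')['frame'][:,:,::-1])
E
```

```text
tcp [-0.0793 -0.      0.0508] F clamp -9.4 -1.2 6.1 g 38.16240521574103 t 30.4167 tilt [ 0.004 -0.005 -1.   ]
theta by x 1.5707963267948966 by z 1.2706994174806172
```

View pics/w30c.png

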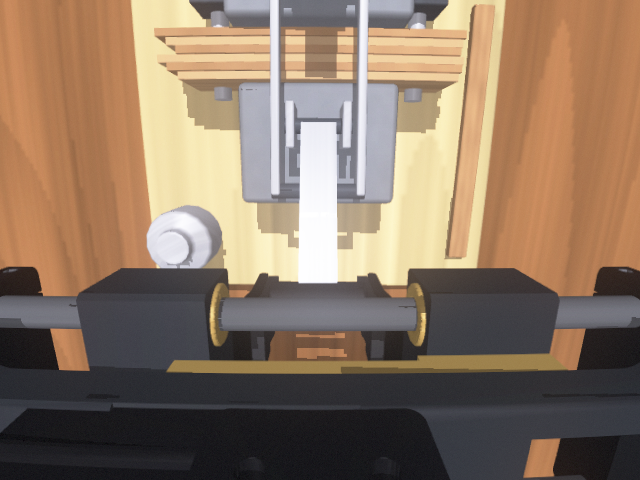

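```bash
python3 - <<'E'
import numpy as np
from scipy.optimize import least_squares
T=np.array([(13.9,104.3),(-.5,105.2),(-37.4,96.2),(-67.7,72.0),(-79.3,50.8)])
f=lambda c:np.hypot(T[:,0]-c[0],T[:,1]-c[1])-78
r=least_squares(f,[0,30]);print(r.x,r.fun)
f2=lambda c:np.hypot(T[:,0]-c[0],T[:,1]-c[1])-c[2]
r=least_squares(f2,[0,30,78]);print(r.x,r.fun)
c=ld=None
E
python3 - <<'E'
import sys; sys.path.insert(0,'.')
import os; os.chdir('.')
from h import *
c=ld('w30')
# grip far edge / lever bar end, hinge pin row
for z in (.09,.1,.11): print(z,cl(atz(c,(318,283),z)).round(4))
print('tcp pix',proj(c,get_state()['position']))
E
```

```text
[-3.91524245 27.28450207] [ 1.04916056 -0.00968843 -1.38032339 -0.10281744  0.96733701]
[ 0.6614749  19.07713598 86.17130152] [ 0.07366991 -0.04060589 -0.16774331  0.28169603 -0.14701675]
0.09 [-0.0704 -0.      0.09  ]
0.1 [-0.0667  0.0001  0.1   ]
0.11 [-6.29e-02  1.00e-04  1.10e-01]
tcp pix [[317.46941501 273.33720702]]
```

play_rows(series=[0,-0.001,0,0.003,0,0,0,0,-0.0022,0,0.006,0,0,0,0,-0.0032,0,0.009,0,0,0,0,-0.004,0,0.012,0,0,0,0,-0.004,0,0.012,0,0,0])

```text
time: 30.88
position: [0.584, -0.116, 0.0384]
tool_rot: [2.181, 2.252, -0.001]
ft_force: [2.3, -9.4, 4.1]
grip_width: 0.439
```

```bash
python3 - <<'E'
from h import *
c=lev(); print(np.arctan2(-(c[0]+.0039),c[2]-.0273))
E
```

```text
tcp [-0.083   0.      0.0384] F clamp -9.4 -2.1 4.1 g 38.23129977492425 t 30.8833 tilt [ 0.004 -0.005 -1.   ]
1.4318264365749485
```

play_rows(series=[0,-0.002,0,0.002,0,0,0,0,-0.004,0,0.004,0,0,0,0,-0.005,0,0.006,0,0,0,0,-0.005,0,0.006,0,0,0])

```text
time: 31.22
position: [0.584, -0.1173, 0.0314]
tool_rot: [2.181, 2.257, 0.002]
ft_force: [2.9, -7.0, 3.5]
grip_width: 0.436
```

```bash
python3 - <<'E'
from h import *
c=lev(); print(np.arctan2(-(c[0]+.0039),c[2]-.0273))
snap('wrist','w31'); crop('w31',200,100,240,220,3,'w31c')
E
```

```text
tcp [-0.0843  0.0001  0.0314] F clamp -7.1 -2.8 3.5 g 37.893618750705144 t 31.2167 tilt [ 0.003 -0.001 -1.   ]
1.5196606389927436
```

View pics/w31c.png

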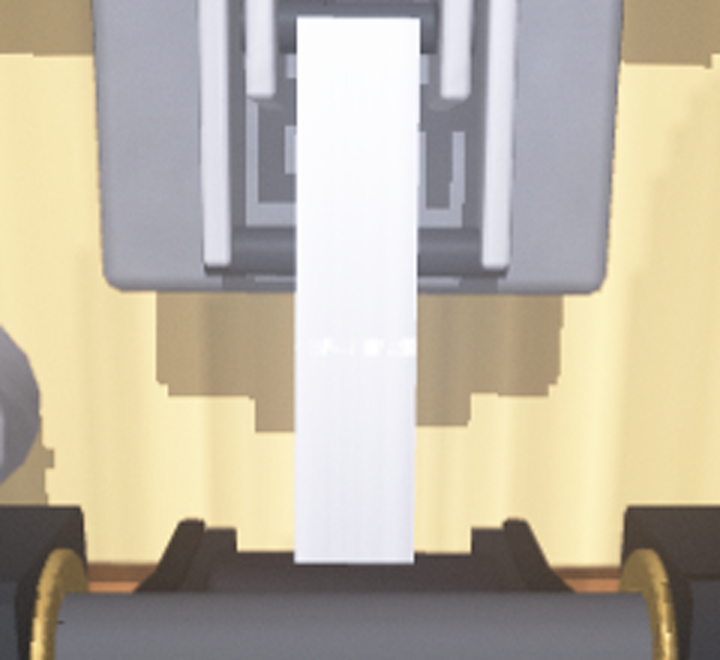

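play_rows(series=[0,-0.0005,0,0.001,0,0,0,0,-0.001,0,0.002,0,0,0,0,-0.001,0,0.003,0,0,0,0,-0.001,0,0.003,0,0,0])

```text
time: 31.6
position: [0.584, -0.1178, 0.0283]
tool_rot: [2.18, 2.258, 0.002]
ft_force: [2.8, -5.4, 2.5]
grip_width: 0.435
```

```bash
python3 - <<'E'
from h import *
c=lev(); print(np.arctan2(-(c[0]+.0039),c[2]-.0273))
E
```

```text
tcp [-0.0848  0.0001  0.0283] F clamp -5.5 -2.6 2.5 g 37.84515201836905 t 31.6 tilt [ 0.003 -0.001 -1.   ]
1.558712588519085
```

play_rows(series=[0,0,0,0.001,0,0,0,0,0,0,0.002,0,0,0,0,0,0,0.003,0,0,0,0,0,0,0.003,0,0,0])

```text
time: 31.93
position: [0.584, -0.1181, 0.0253]
tool_rot: [2.18, 2.258, 0.001]
ft_force: [2.3, -5.7, 2.5]
grip_width: 0.436
```

```bash
python3 - <<'E'
from h import *
c=lev()
E
```

```text
tcp [-0.0852  0.0001  0.0253] F clamp -5.8 -2.2 2.5 g 37.924391268573515 t 31.9333 tilt [ 0.003 -0.002 -1.   ]
```

play_rows(series=[0,0,0,0.001,0,0,0,0,0,0,0.002,0,0,0,0,0,0,0.003,0,0,0,0,0,0,0.003,0,0,0])

```text
time: 32.27
position: [0.584, -0.1184, 0.0222]
tool_rot: [2.18, 2.258, 0.001]
ft_force: [3.0, -6.8, 2.3]
grip_width: 0.436
```

```bash
python3 - <<'E'
from h import *
c=lev()
snap('wrist','w32'); crop('w32',200,100,240,220,3,'w32c')
im=ld('w32'); a=ld('w31')
# predicted pin & grip inner edge rows for thetas
for th in (1.35,1.4,1.45,1.5,1.55,1.571):
    P=lambda r,o:H+(-np.sin(th+o)*r)*CX+np.array([0,0,.075+r*np.cos(th+o)])
    top=lambda r:P(r,0)+.0035*(np.array([0,0,1])*np.sin(th)+CX*np.cos(th))
    print(th,[(proj(im,q)-[200,100])[0]*3 for q in (P(.03,.1745),top(.071))])
E
```

```text
tcp [-0.0854  0.0001  0.0222] F clamp -6.9 -2.9 2.3 g 37.894998456355324 t 32.2667 tilt [ 0.003 -0.002 -1.   ]
1.35 [array([358.08556917, 254.19719001]), array([355.78203936, 578.99773447])]
1.4 [array([357.99820069, 253.50780929]), array([355.56666581, 575.06088419])]
1.45 [array([357.918638  , 252.27004335]), array([355.37439533, 569.97696435])]
1.5 [array([357.84680876, 250.5030088 ]), array([355.20391829, 563.84225639])]
1.55 [array([357.78262713, 248.22584432]), array([355.05399231, 556.74487781])]
1.571 [array([357.75792834, 247.12190359]), array([354.99686713, 553.49651656])]
```

View pics/w32c.png

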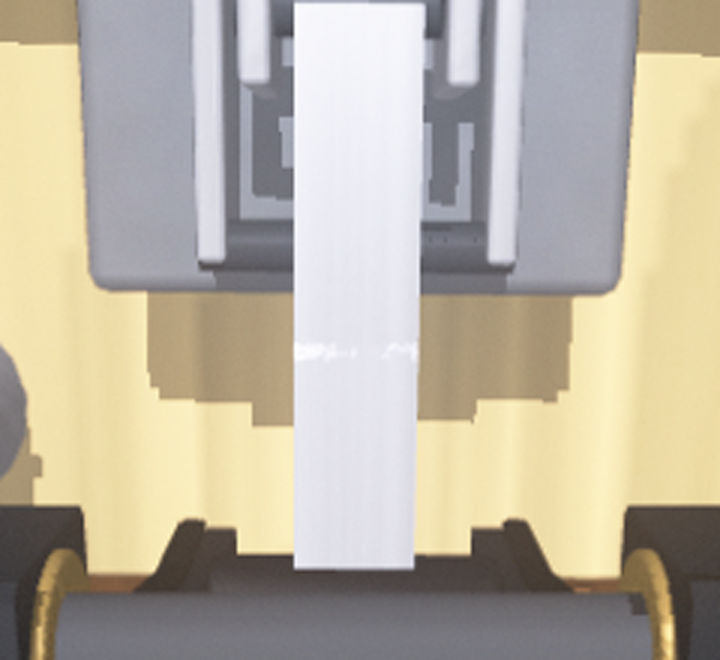

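play_rows(series=[0,0,0,0.001,0,0,0,0,0,0,0.002,0,0,0,0,0,0,0.003,0,0,0,0,0,0,0.004,0,0,0,0,0,0,0.004,0,0,0])

```text
time: 32.73
position: [0.584, -0.1185, 0.0182]
tool_rot: [2.18, 2.257, 0.001]
ft_force: [3.7, -7.0, 2.0]
grip_width: 0.439
```

```bash
python3 - <<'E'
from h import *
c=lev()
E
```

```text
tcp [-0.0855  0.0001  0.0182] F clamp -7.1 -3.5 2.0 g 38.176510236002876 t 32.7333 tilt [ 0.003 -0.002 -1.   ]
```

play_rows(series=[0,0,0,0.001,0,0,0,0,0,0,0.002,0,0,0,0,0,0,0.003,0,0,0,0,0,0,0.003,0,0,0])

```text
time: 33.07
position: [0.584, -0.1185, 0.0161]
tool_rot: [2.18, 2.258, 0.001]
ft_force: [1.1, -6.0, 7.7]
grip_width: 0.434
```

```bash
python3 - <<'E'
from h import *
c=lev()
snap('wrist','w33'); crop('w33',200,100,240,220,3,'w33c')
im=ld('w33')
for th in (1.4,1.45,1.5,1.55,1.571):
    P=lambda r,o:H+(-np.sin(th+o)*r)*CX+np.array([0,0,.075+r*np.cos(th+o)])
    top=lambda r:P(r,0)+.0035*(np.array([0,0,1])*np.sin(th)+CX*np.cos(th))
    print(th,[(proj(im,q)-[200,100])[0]*3 for q in (P(.03,.1745),top(.071))])
E
```

```text
tcp [-0.0856  0.0001  0.0161] F clamp -6.0 -1.0 7.7 g 37.7721291323967 t 33.0667 tilt [ 0.003 -0.001 -1.   ]
1.4 [array([358.10197869, 256.26551862]), array([355.57288693, 592.69447978])]
1.45 [array([358.01868382, 254.94973568]), array([355.37430024, 586.92799822])]
1.5 [array([357.94351116, 253.08379149]), array([355.19871515, 580.10226942])]
1.55 [array([357.87635812, 250.6882947 ]), array([355.04473704, 572.31040931])]
1.571 [array([357.85051829, 249.52919685]), array([354.98619198, 568.77033139])]
```

View pics/w33c.png

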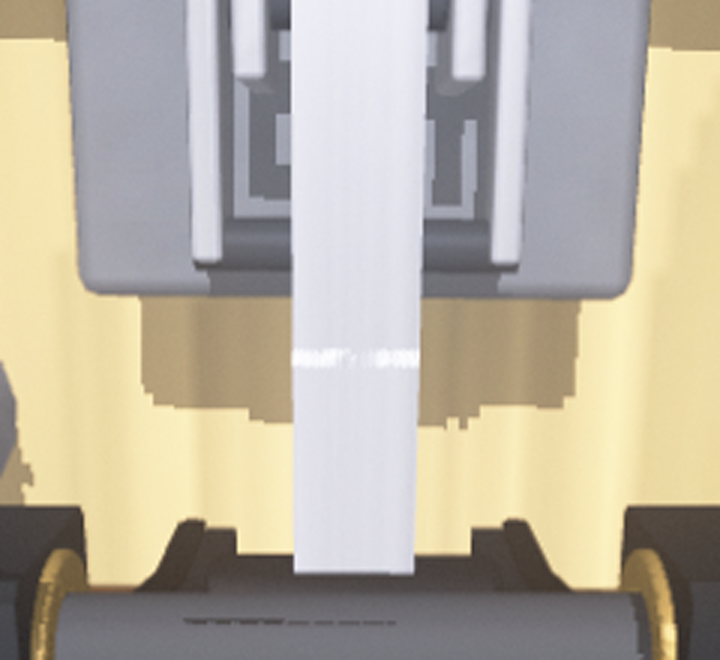

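play_rows(series=[0,0,0,0.0007,0,0,0,0,0,0,0.0015,0,0,0,0,0,0,0.0015,0,0,0])

```text
time: 33.37
position: [0.5841, -0.1185, 0.016]
tool_rot: [2.181, 2.258, 0.002]
ft_force: [-3.2, -4.8, 18.2]
grip_width: 0.437
```

```bash
python3 - <<'E'
from h import *
c=lev()
E
```

```text
tcp [-0.0855 -0.      0.016 ] F clamp -4.7 3.3 18.2 g 38.04529902463769 t 33.3667 tilt [ 0.003 -0.    -1.   ]
```

play_rows(series=[0,0,0,-0.001,0,0,0,0,0,0,-0.0022,0,0,0,0,0,0,-0.0022,0,0,0])

```text
time: 33.62
position: [0.584, -0.1186, 0.0162]
tool_rot: [2.18, 2.257, 0.001]
ft_force: [3.1, -7.1, 3.7]
grip_width: 0.44
```

```bash
python3 - <<'E'
from h import *
c=lev()
E
```

```text
tcp [-0.0856  0.0001  0.0162] F clamp -7.1 -2.9 3.7 g 38.26189379290495 t 33.6167 tilt [ 0.003 -0.002 -1.   ]
```

play_rows(series=[60,-0.003,0,0,0,0,0,75,-0.004,0,0,0,0,0,75,-0.004,0,0,0,0,0,75,-0.004,0,0,0,0,0,75,-0.004,0,0,0,0,0,75,-0.004,0,0,0,0,0])

```text
time: 34.12
position: [0.5828, -0.1187, 0.0148]
tool_rot: [-2.178, -2.261, -0.002]
ft_force: [-0.3, -0.4, -0.8]
grip_width: 0.73
```

```bash
python3 - <<'E'
from h import *
c=lev()
snap('wrist','w34'); crop('w34',150,100,340,240,2.3,'w34c')
E
```

```text
tcp [-0.0857  0.0013  0.0148] F clamp -0.4 0.3 -0.8 g 63.52345783106068 t 34.1167 tilt [-0.001  0.002 -1.   ]
```

View pics/w34c.png

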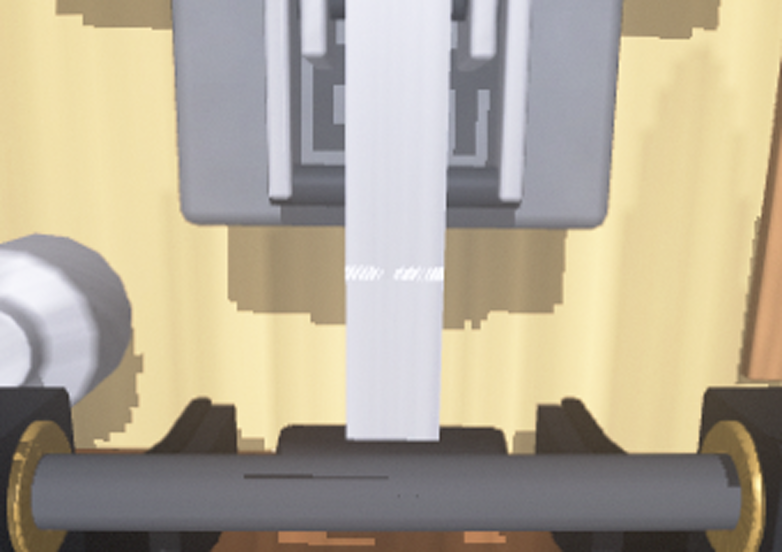

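play_rows(series=[75,0,0,-0.01,0,0,0,75,0,0,-0.025,0,0,0,75,0,0,-0.05,0,0,0,75,0,0,-0.08,0,0,0,75,0,0,-0.12,0,0,0,75,0,0,-0.16,0,0,0,75,0,0,-0.2,0,0,0,75,-0.02,0,-0.24,0,0,0,75,-0.04,0,-0.25,0,0,0,75,-0.04,0,-0.25,0,0,0])

```text
time: 35.0
position: [0.5856, -0.1661, 0.271]
tool_rot: [2.182, 2.249, 0.007]
ft_force: [-0.4, -1.6, 0.2]
grip_width: 0.747
```

```bash
python3 - <<'E'
from h import *
c=lev()
snap('wrist','w35'); crop('w35',210,0,220,260,3,'w35c')
snap('scene','s35'); crop('s35',240,220,145,120,5.5,'s35c'); snap('top','t35')
c=ld('w35')
for th in (1.4,1.5,1.571):
    P=lambda r:H+(-np.sin(th)*r)*CX+np.array([0,0,.075+r*np.cos(th)])
    print(th,(proj(c,P(.078))-[210,0])*3)
E
```

```text
tcp [-0.1332 -0.0003  0.271 ] F clamp -1.6 0.5 0.2 g 65.01958879638364 t 35.0 tilt [ 0.009 -0.002 -1.   ]
1.4 [[318.19407175 495.15488131]]
1.5 [[318.09177346 497.2109599 ]]
1.571 [[318.02666588 497.2854684 ]]
```

View pics/w35c.png

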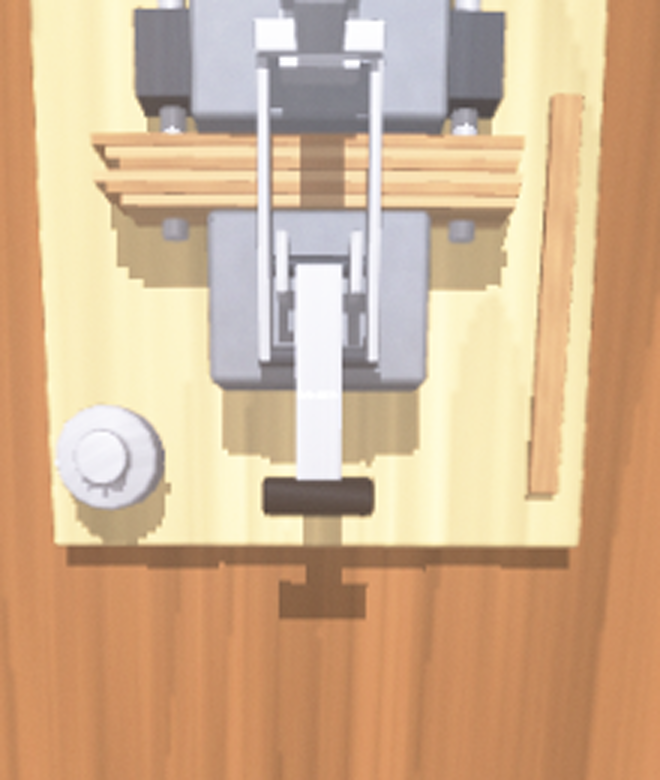

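View pics/s35c.png

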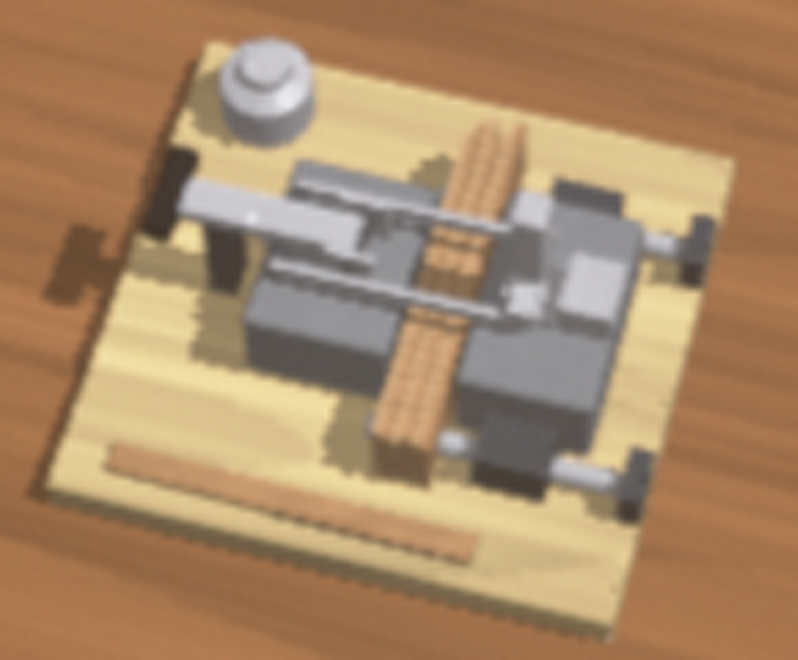

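View pics/t35.png

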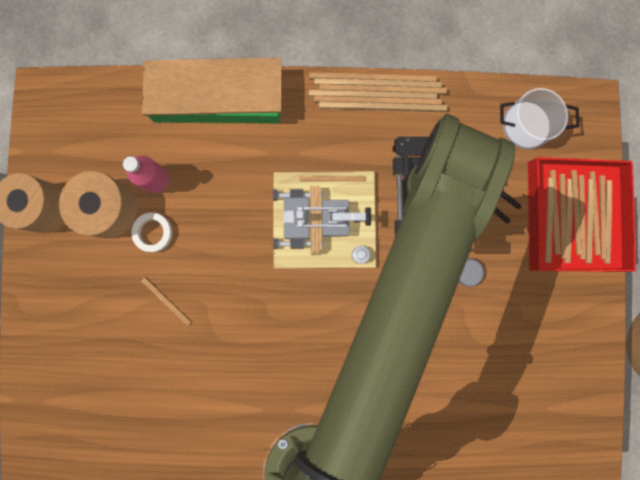

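```bash
python3 - <<'E'
from h import *
a=ld('w35');s=ld('s35');w=ld('w34')
r=tri((a,(210+318/3,496/3)),(s,(240+170/5.5,220+193/5.5)));print(cl(r[0]),r[1])
for th in (1.45,1.5,1.52,1.571):
    P=lambda r:H+(-np.sin(th)*r)*CX+np.array([0,0,.075+r*np.cos(th)])
    top=P(.071)+.0035*(np.array([0,0,1])*np.sin(th)+CX*np.cos(th))
    print(th,(proj(w,top)-[150,100])*2.3)
print(get_state()['time'])
E
```

```text
[-7.78234133e-02 -7.19968730e-05  7.14291340e-02] [np.float64(0.0001869256628973476), np.float64(0.000186925662897301)]
1.45 [[393.87209019 450.48011982]]
1.5 [[393.63315972 445.26157277]]
1.52 [[393.54489718 442.9605107 ]]
1.571 [[393.33781971 436.57988868]]
35.15
```

```bash
python3 - <<'E'
from h import *
print(close_job())
E
```

```text
the job is handed in; nothing more can be done
None
```

The latch is closed and the job is handed in at about 35 s. The lever lies flat on its stop post, the claw is hooked and the jaw is drawn in, with the gripper open and clear. `close_job()` gave no verdict.

**What I did:** I set the claw's bar into the slot with the lever up and felt the slot floor at about 6 N. I then pulled the bar under the lip (stalled at about 15 N), gripped the lever's cross grip and swung it over centre until it met the stop. After letting go I backed straight up.

**Last checks:**
- **Lever:** it stayed down after release. The pictures put it at about 1.55 rad, with the grip triangulated at 71 mm above the table (75 mm expected).
- **Stop:** the grip force rose to 18 N on the stop with no further travel, which is at most about 25 N on the post. I backed off at once.
- **Claw and jaw:** the pictures show the claw level on the keeper and the jaw pulled in. I could not measure the pull on the keeper directly.
- **Bystanders:** in the last pictures none looked moved, though the arm partly hid the pliers and tape measure in the top view.

**What went wrong or disagreed:**
- **Finger tips:** they sit about 32 mm behind the reported TCP, not at it. My first two tries to grip the lever therefore passed above it without touching.
- **First hooking:** a test push on the lever then lifted the claw out of the slot, so I hooked it a second time, this time tucked under the lip.
- **Lever grasp:** the grip shifted a few millimetres between the pads during the swing but held.

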